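Weed out the soft push switches of the tile saws

TASK

First press in the green button of every switch in the rack, slowly and lightly (never harder than 25 N), to find which break over with a crisp snap, the push-back suddenly gone, and which sink in softly without one. Sound switches stay in the rack, pressed in; for the soft ones push the wooden wedge into the gap beside the red post so that it props the sprung keeper open by itself, and lift them all over into the yellow crate. At last pull the wedge out so that the keeper shuts, and lay it back on its rubber mat; leave the tiles, the mallet and the tub alone.

Things in the scene. Friction and masses are not known exactly. Their poses are not given: they have to be found in the camera images.
- rack: Steel rack fixed to the bench: five bays in a row along its y axis, centres at x = 0, y = -124, -62, 0, 62, 124 mm, some maybe empty; walls 18 to 22 mm high, 2 mm play round a switch, which stands on the bench. Origin: on the bench under the middle bay. At its +y end stands a red post 32 mm high (x 36 to 56, y 159 to 200 mm)
- gap_mouth (a point): Mouth of the wedge gap, on the bench at the far face of the red post (rack x = 56, y = 200, z = 0 mm). The gap runs from here along the rack's -y to y = 156 mm, between the post (-x side) and the keeper's yellow ear (+x side); 14 mm wide while the keeper is shut. Beyond it, below y = 156 mm, the bench is free for the wedge's nose
- keeper (a joint): Sprung keeper, slides along the rack's +x: 0 shut, 0.030 m at most. Its aluminium lip (26 to 33 mm high, along the whole rack) covers the +x ledges of the switches by 7 mm, so none can be lifted out; from 0.012 on they are free. Spring: 3 N shut, 6 N at 0.016, to which the wedge opens it. One hand cannot hold it and lift a switch
- keeper_ear (a point): Top of the keeper's yellow ear (10 thick in x, 44 long in y, 45 mm high), which moves with the keeper: rack x = +75 mm (keeper shut), y = +178, z = 45 mm. A thin bridge joins it to the lip, 39 mm above the bench, at rack y 156 to 170 mm
- wedge_mid (a point): Middle (14 mm above its underside) of the loose wooden wedge lying flat: 140 long (y), 30 wide (x), 28 mm high, 120 g. Its -x side is straight; its +x side is straight from y = -10 to 70 mm (the tail) and slopes from there to the nose at y = -70, 8 mm wide (x -15 to -7)
- wedge_tail (a point): Place to grip the wedge: on its tail, 46 mm from its middle in its +y, 30 mm wide across x. In use the wedge's axes lie along the rack's, straight side along the red post, nose to -y; pushed in until its middle is at rack y = 170 to 182 mm, friction holds it between post and ear
- mat: Dark rubber mat on the bench, 200 (its x) by 130 (its y) by 2 mm: the wedge's place. Origin: centre of its underside
- crate: Yellow open crate, the reject crate, fixed: 210 (its x) by 150 (its y) by 60 mm high outside, walls and floor 5 mm. Origin: centre of its underside
- tiles: Stack of yellow tiles, 150 x 150 x 37 mm, bystander; origin at the centre of its underside
- mallet: Rubber mallet 240 mm long, bystander
- tub: Orange tub, 100 mm across and 80 mm high, bystander; origin at the centre of its underside
- sw_a_mid (a point): Middle of push switch A (35 mm above its underside, z up to its button), 220 g: black foot 60 (x) by 50 (y) by 24 mm high, grey upper body 40 (x) by 50 (y) mm up to 70 mm, so a 10 mm ledge runs along its -x and +x sides. The button's flat top, 30 mm across, is 51 mm above this point when out. Stands in some bay, axes along the rack's, or is absent
- sw_a_btn (a joint): Plunger of switch A, m in: 0 out, 0.006 in, where it stays. It is under a sprung cap (1.2 N/mm, 7 mm), so the green top can go down 13 mm in all. Sound: force rises to about 7 N (top 4 to 5 mm down), then the plunger snaps in at once and the force drops to nearly 0. Soft: it sinks bit by bit under 3 to 4 N, with no drop (top 8.5 mm down: all the way in)
- sw_b_mid (a point): Middle of push switch B (35 mm above its underside, z up to its button), 220 g: black foot 60 (x) by 50 (y) by 24 mm high, grey upper body 40 (x) by 50 (y) mm up to 70 mm, so a 10 mm ledge runs along its -x and +x sides. The button's flat top, 30 mm across, is 51 mm above this point when out. Stands in some bay, axes along the rack's, or is absent
- sw_b_btn (a joint): Plunger of switch B, m in: 0 out, 0.006 in, where it stays. It is under a sprung cap (1.2 N/mm, 7 mm), so the green top can go down 13 mm in all. Sound: force rises to about 7 N (top 4 to 5 mm down), then the plunger snaps in at once and the force drops to nearly 0. Soft: it sinks bit by bit under 3 to 4 N, with no drop (top 8.5 mm down: all the way in)
- sw_c_mid (a point): Middle of push switch C (35 mm above its underside, z up to its button), 220 g: black foot 60 (x) by 50 (y) by 24 mm high, grey upper body 40 (x) by 50 (y) mm up to 70 mm, so a 10 mm ledge runs along its -x and +x sides. The button's flat top, 30 mm across, is 51 mm above this point when out. Stands in some bay, axes along the rack's, or is absent
- sw_c_btn (a joint): Plunger of switch C, m in: 0 out, 0.006 in, where it stays. It is under a sprung cap (1.2 N/mm, 7 mm), so the green top can go down 13 mm in all. Sound: force rises to about 7 N (top 4 to 5 mm down), then the plunger snaps in at once and the force drops to nearly 0. Soft: it sinks bit by bit under 3 to 4 N, with no drop (top 8.5 mm down: all the way in)
- sw_d_mid (a point): Middle of push switch D (35 mm above its underside, z up to its button), 220 g: black foot 60 (x) by 50 (y) by 24 mm high, grey upper body 40 (x) by 50 (y) mm up to 70 mm, so a 10 mm ledge runs along its -x and +x sides. The button's flat top, 30 mm across, is 51 mm above this point when out. Stands in some bay, axes along the rack's, or is absent
- sw_d_btn (a joint): Plunger of switch D, m in: 0 out, 0.006 in, where it stays. It is under a sprung cap (1.2 N/mm, 7 mm), so the green top can go down 13 mm in all. Sound: force rises to about 7 N (top 4 to 5 mm down), then the plunger snaps in at once and the force drops to nearly 0. Soft: it sinks bit by bit under 3 to 4 N, with no drop (top 8.5 mm down: all the way in)
- sw_e_mid (a point): Middle of push switch E (35 mm above its underside, z up to its button), 220 g: black foot 60 (x) by 50 (y) by 24 mm high, grey upper body 40 (x) by 50 (y) mm up to 70 mm, so a 10 mm ledge runs along its -x and +x sides. The button's flat top, 30 mm across, is 51 mm above this point when out. Stands in some bay, axes along the rack's, or is absent
- sw_e_btn (a joint): Plunger of switch E, m in: 0 out, 0.006 in, where it stays. It is under a sprung cap (1.2 N/mm, 7 mm), so the green top can go down 13 mm in all. Sound: force rises to about 7 N (top 4 to 5 mm down), then the plunger snaps in at once and the force drops to nearly 0. Soft: it sinks bit by bit under 3 to 4 N, with no drop (top 8.5 mm down: all the way in)
Not all that is in view belongs to the job. Leave any turquoise look-alike of the part that bears sw_d_mid alone. What is shaped like the part that bears sw_e_mid but blue is not meant.

How it is judged:
On the way, in this order (a step that is already met when the one before it is completed fails the run):
1. the button of every switch in the rack has been pressed in (value of joint each of sw_a_btn, sw_b_btn, sw_c_btn, sw_d_btn, sw_e_btn above 0.0045 m), for 0.3 s.
2. the wedge props the keeper open by itself, let go (value of joint keeper above 0.012 m and contact force between wedge and keeper above 0.5 N and contact force between the fingers and wedge below 0.2 N and contact force between the fingers and keeper below 0.2 N), for 0.4 s.
3. every soft switch lies in the crate, let go (x of sw_a_mid in the frame of crate between -0.098 and 0.098 m and y of sw_a_mid in the frame of crate between -0.068 and 0.068 m and z of each of sw_a_mid, sw_c_mid, sw_e_mid in the frame of crate below 0.075 m and contact force between the fingers and sw_a below 0.2 N and x of sw_c_mid in the frame of crate between -0.098 and 0.098 m and y of sw_c_mid in the frame of crate between -0.068 and 0.068 m and contact force between the fingers and sw_c below 0.2 N and x of sw_e_mid in the frame of crate between -0.098 and 0.098 m and y of sw_e_mid in the frame of crate between -0.068 and 0.068 m and contact force between the fingers and sw_e below 0.2 N), for 0.3 s.
At the end, for the whole second after the job is handed in: Every sound switch stands where it was (within 12 mm) with its button in (4.5 mm or more); every soft switch is inside the crate on its floor; the keeper is shut (3 mm or less); the wedge lies on its mat (its middle within 85 x 60 mm of the mat's centre along the mat's axes); all at rest (all of step 3 and value of joint each of sw_b_btn, sw_d_btn above 0.0045 m and distance of each of sw_b_mid, sw_d_mid from where it was at the start of the episode below 0.012 m and linear speed of each of sw_a, sw_c, sw_e, wedge below 0.05 m/s and value of joint keeper below 0.003 m and x of wedge_mid in the frame of mat between -0.085 and 0.085 m and y of wedge_mid in the frame of mat between -0.06 and 0.06 m and height (world z) of wedge_mid below 0.03 m); the robot touches nothing.
It fails at once if a button pressed harder than 25 N (contact force between the fingers and sw_a_btn above 25 N or contact force between the fingers and sw_b_btn above 25 N or contact force between the fingers and sw_c_btn above 25 N or contact force between the fingers and sw_d_btn above 25 N or contact force between the fingers and sw_e_btn above 25 N).
It fails at once if the tiles, the mallet or the tub moved more than 40 mm (distance of any of tiles, mallet, tub from where it was at the start of the episode above 0.04 m).
Of sw_a, sw_b, sw_c, sw_d, sw_e only 4 to 5 are there at a start; the rules pass over those that are not, and their reading is None.
At some moment in a run one of wedge may be knocked a few centimetres aside while the robot is not near it.
Once in a run the grip may slacken for a moment while it holds something.
It also fails if it takes over 210 s, if anything falls off the work surface, if the arm or the gripper's body presses on something with over 40 N, if the wrist force passes 120 N, or if a joint passes its speed limit or range.

ROBOT

A 6-joint arm with a two-finger parallel gripper is mounted at the origin on the work surface. World frame = base frame: x ahead of the robot, y to its left, z up, the work surface at z = 0. Lengths are in m, angles in rad, forces in N, time in s.
With the tool pointing down it reaches from about 0.425 to 0.95 m from the base axis. Payload 14.7 kg.
Tool frame: the origin (TCP) lies at the very end of the fingers, on their centre line; the grasp point (between the pads) lies 19 mm behind it; z points along the fingers, y is the line along which they close (so a half turn about z gives the same grasp; the last joint's range is limited). The gripper opens to 85 mm and grips with 20 to 120 N. Pads are 22 mm wide; open, the fingers measure 114 mm over their backs; the gripper's body (76 mm by 85 mm) begins 54 mm behind the grasp point. The pads swing forward as they close: fully open they stand 13 mm farther back than shut.
Start: joints at [-0.047, 0.48, 1.596, -0, 1.065, -0.047], TCP at [0.65, 0, 0.231] pointing down, gripper open.
Joint ranges: [-2.75, 2.75], [-0.82, 2.05], [0.23, 2.67], [-1.56, 4.7], [0.09, 2.69], [-2.92, 2.92]. Speed limits (rad/s): [1.89, 1.89, 2.39, 3.01, 3.01, 3.01].

INTERFACE

Orientations are given as a 3x3 rotation matrix whose columns are the frame's x, y, z axes.
In Python, from rig import read_state, grab_frame, sign_off gives the robot as it stands. The module is installed in compiled form; this text tells all that it offers.
- The arm moves only by the shell command python3 -m handwheel 'ROWS' [FORCE]. ROWS is JSON, a list of rows, each a list of 3 entries, a list of its own where there are three numbers: the shift along the tool's x, y, z in mm, then the turn, a rotation vector about the tool's x, y, z in rad, then the closure, from -1 (fully open) to 1 (shut). A call has 1 to 12 rows; each row shifts and turns the commanded pose from where the row before left it, along the tool's axes as they then stand; what a row does not reach is not made up. A row lasts 1/12 s, in which the tool goes at most 41.7 mm and 7.16 degrees, less where a joint would pass 70% of its speed; a pose out of reach is approached as far as the arm can. A call is refused whole if a number of a shift passes 41.7 or a number of a turn 0.125, either way. A call with a gripper value outside its range is refused whole. The fingers move at their own pace and stop on an object; FORCE is the grip in N (left out, the last holds). Time passes only in rows, so rows that do not move let the fingers close. It gives the time, the measured TCP pose, the force, the opening and the grip force at its end, in the units of the state.
- read_state(): the state, without advancing time (a new reading comes with each control period).
- grab_frame(name): name is "scene" or "side" or "wrist"; returns a dict with "image" (400x640x3 uint8, red, green, blue), "fx", "fy", "cx", "cy" (pixels), "world_from_camera" (4x4, takes a point from camera to world coordinates). Camera axes: x right, y up, looking along -z (the intrinsics and any distortion apply to the point x, -y, -z); pixel columns grow to the right and rows downward; lengths in m; the calibration is good to about 2 mm. The wrist camera is an equidistant fisheye: a pixel r from the principal point sees the ray r / f radians off the axis. A picture is of the moment at which its call begins. There is no depth.
- sign_off(): hands the job in; it is judged then, once.
The state is a dict: "time_s": time; "q": joint angles; "qd": joint speeds; "joint_torque": joint torques, N m; "position": TCP position; "eef_rot": TCP orientation; "contact_force": force on the tool from outside, world axes, zero at the start; "wrist_torque": the same for the moment, N m; "finger_gap": finger opening in m; "grasp_force": force on a finger pad.
Only numpy, scipy, OpenCV 4.12 (cv2) and the standard library are available. Lean on these libraries where they do the work, as an engineer would, in place of code of your own. Each camera call takes 0.05 s, during which the arm holds its last target. There are 200 camera calls.

## Working session

There is one attempt and no reset: what is moved stays moved. The work goes in short steps, Python scripts to look and compute and a shell command to move; the robot and the scene stay as the last step left them, time stands still between calls to the robot, and variables do not carry over. Pictures are saved under pics/ and viewed, at most 17 in all, crops included, and the job is handed in when it is done.

```bash
mkdir -p pics; python3 - <<'E'
from rig import *
import cv2,numpy as np
for n in ["scene","side","wrist"]:
    f=grab_frame(n); cv2.imwrite(f"pics/{n}0.png",f["image"][:,:,::-1]); print(n,f["fx"],f["fy"],f["cx"],f["cy"],np.round(f["world_from_camera"],3).tolist(),[k for k in f])
s=read_state();print(s)
E
```

```text
scene 372.53969955318604 372.53969955318604 325.71956504081516 198.17937885149132 [[-0.85, -0.344, 0.398, 0.96], [0.526, -0.528, 0.667, 0.612], [-0.019, 0.776, 0.63, 0.634], [0.0, 0.0, 0.0, 1.0]] ['image', 'fx', 'fy', 'cx', 'cy', 'world_from_camera']
side 373.5675074294495 373.5675074294495 317.5045074924281 200.2200254581339 [[-0.972, 0.102, -0.213, 0.379], [-0.235, -0.506, 0.83, 0.884], [-0.023, 0.856, 0.516, 0.641], [0.0, 0.0, 0.0, 1.0]] ['image', 'fx', 'fy', 'cx', 'cy', 'world_from_camera']
wrist 309.70691628693146 309.70691628693146 319.441724557003 196.27449447200212 [[1.0, -0.0, 0.001, 0.649], [-0.0, 0.959, 0.285, 0.071], [-0.001, -0.285, 0.959, 0.373], [0.0, 0.0, 0.0, 1.0]] ['image', 'fx', 'fy', 'cx', 'cy', 'world_from_camera']
{'time_s': 0.15, 'q': array([-4.66124301e-02,  4.80698254e-01,  1.59672101e+00,  2.51620423e-05,
        1.06511354e+00, -4.65804275e-02]), 'qd': array([ 0.00026123, -0.00219028, -0.00257185, -0.00085571, -0.00104213,
       -0.00183067]), 'joint_torque': array([-4.27572886e-04, -9.51149726e+01, -4.30458927e+01, -2.65440685e-04,
        8.19593843e-03, -1.37463962e-04]), 'position': array([6.49687189e-01, 3.56872720e-05, 2.30816055e-01]), 'eef_rot': array([[ 4.42324754e-05,  9.99999559e-01, -9.38106969e-04],
       [ 9.99999997e-01, -4.41707711e-05,  6.57959379e-05],
       [ 6.57544719e-05, -9.38109876e-04, -9.99999558e-01]]), 'contact_force': array([0.36263757, 0.23781043, 0.21166499]), 'wrist_torque': array([0.03130772, 0.0213632 , 0.06411607]), 'grasp_force': 0.0, 'finger_gap': 0.08524889426882958}
```

View pics/scene0.png

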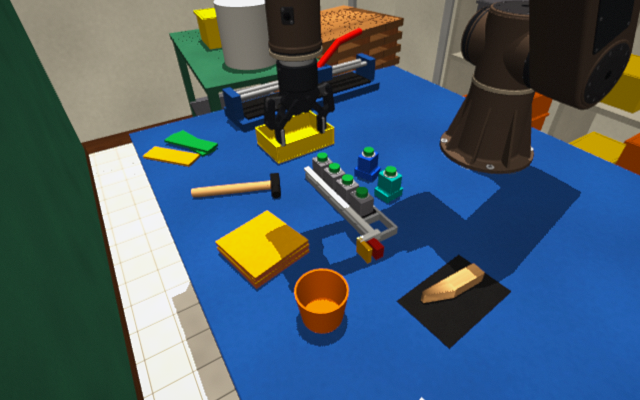

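View pics/side0.png

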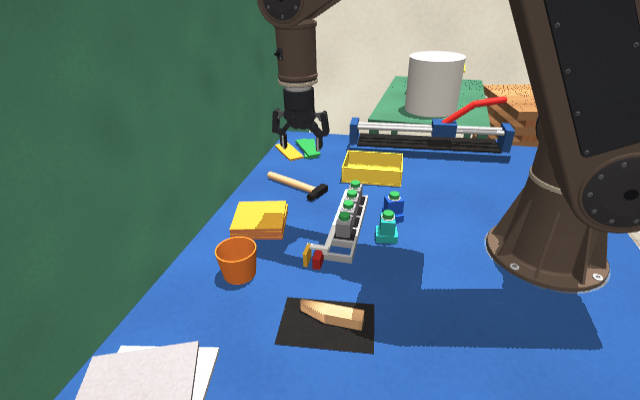

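View pics/wrist0.png

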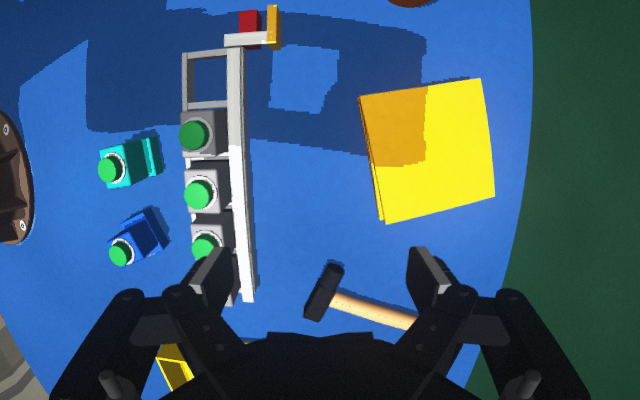

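The scene image shows four rack switches, with green buttons at (322,157), (335,168), (348,180) and (362,192). The end bay by the red post (376,247) is empty. The wedge is on the mat (452,285) and the crate is at (296,135). The side view shows the same: wedge (333,314), post (318,260), crate (373,168). In the wrist view, rack +y points roughly up and the keeper is on the right; the turquoise and blue look-alikes are to the left.

```bash
cat > h.py <<'E'
from rig import *
import cv2,numpy as np
C={'green':((50,90,60),(80,255,255)),'red':((0,180,90),(6,255,255)),'yel':((20,150,60),(33,255,255)),'wood':((8,60,90),(19,190,255)),
   'ear':((17,150,100),(30,255,255)),'dark':((0,0,0),(180,255,40))}
def blobs(im,c,amin=40):
    h=cv2.cvtColor(im,cv2.COLOR_RGB2HSV); m=cv2.inRange(h,*map(np.array,C[c])) 
    cs,_=cv2.findContours(m,cv2.RETR_EXTERNAL,cv2.CHAIN_APPROX_NONE)
    return [c for c in cs if cv2.contourArea(c)>amin]
def ray(f,n,u,v):
    x=(np.atleast_1d(u)-f["cx"])/f["fx"]; y=(np.atleast_1d(v)-f["cy"])/f["fy"]
    if n=="wrist":
        r=np.hypot(x,y)+1e-9; d=np.stack([np.sin(r)*x/r,-np.sin(r)*y/r,-np.cos(r)],1)
    else: d=np.stack([x,-y,-np.ones_like(x)],1)
    M=np.array(f["world_from_camera"]); return M[:3,3],d@M[:3,:3].T
def plane(f,n,u,v,z):
    o,d=ray(f,n,u,v); t=(z-o[2])/d[:,2]; return o+d*t[:,None]
def rectplane(f,n,c,z):
    "minimum-area rectangle of a contour cast on height z: centre, sizes, angle(deg) (mm)"
    p=plane(f,n,c[:,0,0]+0.0,c[:,0,1]+0.0,z)[:,:2]*1000
    r=cv2.minAreaRect(p.astype(np.float32)); return r
def proj(f,n,P):
    M=np.linalg.inv(np.array(f["world_from_camera"])); p=np.atleast_2d(P)@M[:3,:3].T+M[:3,3]
    x,y,z=p[:,0],-p[:,1],-p[:,2]
    if n=="wrist":
        q=np.hypot(x,y); t=np.arctan2(q,z); x,y,z=x/q*t,y/q*t,1
    return np.stack([f["cx"]+f["fx"]*x/z,f["cy"]+f["fy"]*y/z],1)
E
python3 - <<'E'
from h import *
for n in ["scene","side","wrist"]:
    f=grab_frame(n);im=f["image"]
    for c,z in (('green',.084),('red',.032),('ear',.045),('wood',.028),('yel',.06)):
        for b in blobs(im,c):
            m=cv2.moments(b);u,v=m['m10']/m['m00'],m['m01']/m['m00']
            if v<60 and n!="wrist":continue
            (cx,cy),s,a=rectplane(f,n,b,z)
            print(n,c,int(m['m00']),round(u),round(v),"cen",np.round(plane(f,n,u,v,z)[0,:2]*1000),"rect",round(cx),round(cy),np.round(s),round(a,1))
E
```

```text
scene green 95 361 192 cen [528.  55.] rect 527 55 [39. 26.] 54.7
scene green 82 347 179 cen [527.  -7.] rect 527 -7 [42. 25.] 56.3
scene green 72 390 171 cen [413.  24.] rect 414 23 [41. 26.] 50.1
scene green 75 334 167 cen [526. -68.] rect 527 -68 [41. 26.] 56.7
scene green 60 322 157 cen [ 527. -129.] rect 528 -129 [40. 25.] 58.2
scene green 62 368 151 cen [404. -83.] rect 403 -83 [42. 25.] 53.7
scene green 548 191 142 cen [ 806. -405.] rect 804 -406 [ 70. 173.] 26.1
scene green 2259 212 62 cen [  531. -1038.] rect 454 -1176 [844. 324.] 85.5
scene green 30531 53 240 cen [1166. -164.] rect 1208 -1192 [ 198. 2927.] 2.7
scene red 83 375 244 cen [571. 171.] rect 571 171 [35. 20.] 85.8
scene ear 290 322 306 cen [760. 254.] rect 741 240 [102.  65.] 0.8
scene ear 188 365 250 cen [610. 183.] rect 610 180 [67. 31.] 89.2
scene ear 3242 260 244 cen [792.  45.] rect 788 40 [155. 149.] 13.9
scene ear 559 171 156 cen [ 866. -432.] rect 866 -435 [ 66. 162.] 40.5
scene ear 886 600 146 cen [-224.  222.] rect -230 226 [134. 133.] 0.7
scene ear 2074 295 138 cen [ 509. -322.] rect 496 -344 [250. 239.
[... 2969 characters left out ...]
 29.] 25.9
wrist green 647 193 135 cen [525.  48.] rect 525 48 [28. 32.] 86.7
wrist green 41761 585 190 cen [994.  -6.] rect 1306 -367 [ 447. 1433.] 33.9
wrist ear 926 173 365 cen [ 403. -322.] rect 403 -334 [ 62. 130.] 2.1
wrist ear 14795 428 148 cen [769.  29.] rect 776 27 [150. 146.] 12.3
wrist ear 321 271 24 cen [599. 162.] rect 599 163 [10. 44.] 0.7
wrist wood 424 376 307 cen [ 726. -192.] rect 728 -194 [ 16. 132.] 64.8
wrist wood 422 22 201 cen [129. -40.] rect 106 -60 [225.  65.] 51.8
wrist yel 1014 173 366 cen [ 414. -306.] rect 416 -315 [ 62. 129.] 2.2
wrist yel 14706 428 148 cen [764.  31.] rect 770 29 [143. 140.] 12.3
wrist yel 288 271 24 cen [600. 158.] rect 600 158 [ 8. 42.] 0.7
```

```bash
python3 -m handwheel '[[[-12.5,-31.5,0],[0,0,0],1],[[-12.5,-31.5,0],[0,0,0],1],[[-12.5,-31.5,0],[0,0,0],1],[[-12.5,-31.5,0],[0,0,0],1],[[0,0,0],[0,0,0],1],[[0,0,0],[0,0,0],1],[[0,0,0],[0,0,0],1],[[0,0,0],[0,0,0],1]]' 40
python3 - <<'E'
from h import *
n="wrist";f=grab_frame(n);im=f["image"];cv2.imwrite("pics/w1.png",im[:,:,::-1])
for c,z in (('green',.086),('red',.032),('ear',.045),('yel',.06)):
    for b in blobs(im,c):
        m=cv2.moments(b);u,v=m['m10']/m['m00'],m['m01']/m['m00']
        (cx,cy),s,a=rectplane(f,n,b,z)
        print(n,c,int(m['m00']),round(u),round(v),"cen",np.round(plane(f,n,u,v,z)[0,:2]*1000,1),"rect",round(cx,1),round(cy,1),np.round(s),round(a,1))
E
```

```text
time_s: 0.97
position: [0.525, -0.0498, 0.2315]
eef_rot: [[-0.0, 1.0, 0.001], [1.0, 0.0, -0.0], [-0.0, 0.001, -1.0]]
contact_force: [0.6, 0.4, 0.6]
finger_gap: -0.0002
grasp_force: 0.0
wrist green 520 201 219 cen [400.4 -88.6] rect 400.5 -88.7 [34. 28.] 42.1
wrist green 659 316 206 cen [521.5 -73.8] rect 521.5 -73.9 [28. 30.] 0.0
wrist green 702 317 144 cen [521.8 -13.6] rect 522.1 -13.6 [28. 28.] 89.9
wrist green 656 201 116 cen [410.5  16.6] rect 410.6 16.4 [27. 31.] 87.0
wrist green 704 317 79 cen [522.2  47.3] rect 522.2 47.5 [27. 27.] 89.9
wrist green 29375 598 235 cen [ 926.7 -122. ] rect 1166.3 -445.8 [ 504. 1406.] 34.0
wrist ear 117 319 329 cen [ 524.5 -265.1] rect 524.5 -264.8 [28. 12.] 89.9
wrist ear 186 474 147 cen [704.1 -16.9] rect 702.2 -4.4 [  6. 105.] 11.6
wrist ear 143 466 131 cen [6.919e+02 5.000e-01] rect 690.1 11.7 [  4. 132.] 12.5
wrist ear 9960 517 115 cen [763.4  26.1] rect 772.2 26.6 [148. 146.] 13.5
wrist yel 145 320 329 cen [ 524.5 -252.3] rect 524.5 -251.8 [27. 15.] 89.9
wrist yel 40 232 323 cen [ 408.1 -248.1] rect 406.3 -248.5 [22.  9.] 40.1
wrist yel 164 474 149 cen [696.2 -17. ] rect 694.9 -6.4 [ 6. 94.] 11.2
wrist yel 62 466 128 cen [683.5   5. ] rect 683.3 8.5 [  3. 119.] 12.6
wrist yel 9944 517 115 cen [752.5  25.9] rect 760.9 26.3 [142. 139.] 13.5
```

View pics/w1.png

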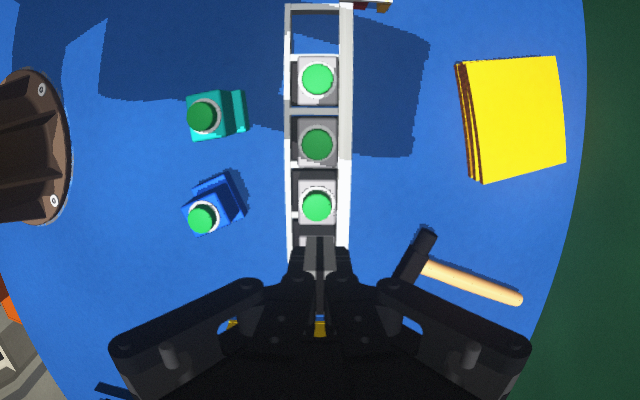

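The wrist view shows the three buttons at (316,206), (317,144) and (317,79), giving a rack origin near (522,-13) with axes along the world's. Next I press the one at y≈49.

```bash
python3 -m handwheel '[[[25,-1,20],[0,0,0],1],[[25,-1,20],[0,0,0],1],[[25,-1,20],[0,0,0],1],[[24,0,20],[0,0,0],1],[[0,0,25],[0,0,0],1],[[0,0,25],[0,0,0],1],[[0,0,8],[0,0,0],1],[[0,0,0],[0,0,0],1]]'
for i in 1 2 3 4 5; do :; done
python3 -m handwheel '[[[0,0,2],[0,0,0],1],[[0,0,2],[0,0,0],1],[[0,0,0],[0,0,0],1]]'|egrep 'pos|con'
python3 -m handwheel '[[[0,0,1],[0,0,0],1],[[0,0,1],[0,0,0],1],[[0,0,0],[0,0,0],1]]'|egrep 'pos|con'
python3 -m handwheel '[[[0,0,1],[0,0,0],1],[[0,0,1],[0,0,0],1],[[0,0,0],[0,0,0],1]]'|egrep 'pos|con'
python3 -m handwheel '[[[0,0,1],[0,0,0],1],[[0,0,0],[0,0,0],1]]'|egrep 'pos|con'
python3 -m handwheel '[[[0,0,1],[0,0,0],1],[[0,0,0],[0,0,0],1]]'|egrep 'pos|con'
```

```text
time_s: 1.68
position: [0.52, 0.0494, 0.0914]
eef_rot: [[-0.001, 1.0, -0.004], [1.0, 0.001, -0.0], [-0.0, -0.004, -1.0]]
contact_force: [-1.0, 0.1, -0.0]
finger_gap: 0.0003
grasp_force: 0.0
position: [0.5218, 0.0488, 0.0902]
contact_force: [-0.6, -0.7, 0.6]
position: [0.5212, 0.0489, 0.0877]
contact_force: [-0.0, -0.3, 0.4]
position: [0.5211, 0.049, 0.0853]
contact_force: [0.1, 0.4, 1.5]
position: [0.5211, 0.049, 0.0843]
contact_force: [0.4, -0.2, 2.8]
position: [0.5211, 0.049, 0.0833]
contact_force: [0.3, -1.4, 3.6]
```

```bash
for i in 1; do
python3 -m handwheel '[[[0,0,1],[0,0,0],1],[[0,0,0],[0,0,0],1]]'|egrep 'pos|con'
python3 -m handwheel '[[[0,0,0.7],[0,0,0],1],[[0,0,0],[0,0,0],1]]'|egrep 'pos|con'
python3 -m handwheel '[[[0,0,0.7],[0,0,0],1],[[0,0,0],[0,0,0],1]]'|egrep 'pos|con'
python3 -m handwheel '[[[0,0,0.7],[0,0,0],1],[[0,0,0],[0,0,0],1]]'|egrep 'pos|con'
python3 -m handwheel '[[[0,0,0.7],[0,0,0],1],[[0,0,0],[0,0,0],1]]'|egrep 'pos|con'
python3 -m handwheel '[[[0,0,1],[0,0,0],1],[[0,0,0],[0,0,0],1]]'|egrep 'pos|con'
python3 -m handwheel '[[[0,0,1],[0,0,0],1],[[0,0,0],[0,0,0],1]]'|egrep 'pos|con'
done
```

```text
position: [0.5211, 0.049, 0.0823]
contact_force: [0.6, -0.9, 6.0]
position: [0.5211, 0.049, 0.0816]
contact_force: [0.4, -0.5, 5.8]
position: [0.5209, 0.0491, 0.0808]
contact_force: [0.3, -0.1, -1.0]
position: [0.5208, 0.049, 0.0799]
contact_force: [-0.6, 0.2, 1.2]
position: [0.5208, 0.049, 0.0793]
contact_force: [-1.0, 1.2, 1.0]
position: [0.5208, 0.049, 0.0784]
contact_force: [-0.7, -0.2, 2.1]
position: [0.5209, 0.049, 0.0774]
contact_force: [-1.9, 0.7, 4.3]
```

Sharp drop at 5 mm: this one is sound. Next is the y≈-13 switch.

```bash
python3 -m handwheel '[[[0,0,-20],[0,0,0],1],[[-31,1,0],[0,0,0],1],[[-31,0,0],[0,0,0],1],[[0,0,5],[0,0,0],1],[[0,0,5],[0,0,0],1],[[0,0,0],[0,0,0],1],[[0,0,0],[0,0,0],1]]'|egrep 'pos|con'
python3 -m handwheel '[[[0,0,1],[0,0,0],1],[[0,0,1],[0,0,0],1],[[0,0,1],[0,0,0],1],[[0,0,0],[0,0,0],1]]'|egrep 'pos|con'
python3 -m handwheel '[[[0,0,1],[0,0,0],1],[[0,0,0],[0,0,0],1]]'|egrep 'pos|con'
python3 -m handwheel '[[[0,0,0.7],[0,0,0],1],[[0,0,0],[0,0,0],1]]'|egrep 'pos|con'
python3 -m handwheel '[[[0,0,0.7],[0,0,0],1],[[0,0,0],[0,0,0],1]]'|egrep 'pos|con'
python3 -m handwheel '[[[0,0,0.7],[0,0,0],1],[[0,0,0],[0,0,0],1]]'|egrep 'pos|con'
python3 -m handwheel '[[[0,0,0.7],[0,0,0],1],[[0,0,0],[0,0,0],1]]'|egrep 'pos|con'
python3 -m handwheel '[[[0,0,0.7],[0,0,0],1],[[0,0,0],[0,0,0],1]]'|egrep 'pos|con'
python3 -m handwheel '[[[0,0,0.7],[0,0,0],1],[[0,0,0],[0,0,0],1]]'|egrep 'pos|con'
```

```text
position: [0.5216, -0.0124, 0.087]
contact_force: [-0.6, 0.8, -0.3]
position: [0.5221, -0.0126, 0.0845]
contact_force: [-0.7, 0.5, 2.8]
position: [0.522, -0.0128, 0.0835]
contact_force: [-0.8, 2.3, 3.0]
position: [0.522, -0.0129, 0.0828]
contact_force: [0.1, 1.4, 3.8]
position: [0.522, -0.013, 0.0821]
contact_force: [-0.5, 2.3, 3.8]
position: [0.522, -0.013, 0.0813]
contact_force: [-0.7, 2.1, 3.0]
position: [0.522, -0.013, 0.0806]
contact_force: [-0.1, 2.1, 3.9]
position: [0.522, -0.013, 0.0799]
contact_force: [-0.7, 1.8, 3.5]
position: [0.522, -0.0129, 0.0792]
contact_force: [0.3, 1.5, 4.3]
```

Plateau at 3–4 N with no drop: soft. I'll push it all the way in, then do y≈-75.

```bash
python3 -m handwheel '[[[0,0,1],[0,0,0],1],[[0,0,1],[0,0,0],1],[[0,0,1],[0,0,0],1],[[0,0,0],[0,0,0],1],[[0,0,0],[0,0,0],1],[[0,0,0],[0,0,0],1],[[0,0,0],[0,0,0],1]]'|egrep 'pos|con'
python3 -m handwheel '[[[0,0,-20],[0,0,0],1],[[-31,0,0],[0,0,0],1],[[-31,0,0],[0,0,0],1],[[0,0,5],[0,0,0],1],[[0,0,4],[0,0,0],1],[[0,0,0],[0,0,0],1],[[0,0,0],[0,0,0],1]]'|egrep 'pos|con'
python3 -m handwheel '[[[0,0,1],[0,0,0],1],[[0,0,1],[0,0,0],1],[[0,0,1],[0,0,0],1],[[0,0,0],[0,0,0],1]]'|egrep 'pos|con'
python3 -m handwheel '[[[0,0,1],[0,0,0],1],[[0,0,0],[0,0,0],1]]'|egrep 'pos|con'
python3 -m handwheel '[[[0,0,0.7],[0,0,0],1],[[0,0,0],[0,0,0],1]]'|egrep 'pos|con'
python3 -m handwheel '[[[0,0,0.7],[0,0,0],1],[[0,0,0],[0,0,0],1]]'|egrep 'pos|con'
python3 -m handwheel '[[[0,0,0.7],[0,0,0],1],[[0,0,0],[0,0,0],1]]'|egrep 'pos|con'
python3 -m handwheel '[[[0,0,0.7],[0,0,0],1],[[0,0,0],[0,0,0],1]]'|egrep 'pos|con'
python3 -m handwheel '[[[0,0,0.7],[0,0,0],1],[[0,0,0],[0,0,0],1]]'|egrep 'pos|con'
python3 -m handwheel '[[[0,0,0.7],[0,0,0],1],[[0,0,0],[0,0,0],1]]'|egrep 'pos|con'
```

```text
position: [0.5221, -0.013, 0.0763]
contact_force: [-0.1, 2.4, 5.6]
position: [0.5214, -0.0743, 0.0867]
contact_force: [-0.1, 0.1, -0.2]
position: [0.522, -0.0745, 0.0842]
contact_force: [-0.6, 1.9, 3.4]
position: [0.522, -0.0748, 0.0833]
contact_force: [-1.4, 1.0, 3.8]
position: [0.522, -0.0749, 0.0825]
contact_force: [0.5, 2.2, 3.6]
position: [0.522, -0.075, 0.0818]
contact_force: [-0.0, 1.1, 2.0]
position: [0.522, -0.075, 0.0811]
contact_force: [-0.7, 2.5, 3.0]
position: [0.522, -0.075, 0.0804]
contact_force: [-0.8, 2.7, 3.3]
position: [0.522, -0.075, 0.0797]
contact_force: [-0.8, 2.2, 4.7]
position: [0.522, -0.075, 0.079]
contact_force: [-0.7, 2.7, 3.7]
```

Also soft. Finish it, then y≈-137.

```bash
python3 -m handwheel '[[[0,0,1],[0,0,0],1],[[0,0,1],[0,0,0],1],[[0,0,1],[0,0,0],1],[[0,0,0],[0,0,0],1],[[0,0,0],[0,0,0],1],[[0,0,0],[0,0,0],1],[[0,0,0],[0,0,0],1]]'|egrep 'pos|con'
python3 -m handwheel '[[[0,0,-20],[0,0,0],1],[[-31,0,0],[0,0,0],1],[[-31,0,0],[0,0,0],1],[[0,0,5],[0,0,0],1],[[0,0,4],[0,0,0],1],[[0,0,0],[0,0,0],1],[[0,0,0],[0,0,0],1]]'|egrep 'pos|con'
python3 -m handwheel '[[[0,0,1],[0,0,0],1],[[0,0,1],[0,0,0],1],[[0,0,1],[0,0,0],1],[[0,0,0],[0,0,0],1]]'|egrep 'pos|con'
python3 -m handwheel '[[[0,0,1],[0,0,0],1],[[0,0,0],[0,0,0],1]]'|egrep 'pos|con'
python3 -m handwheel '[[[0,0,0.7],[0,0,0],1],[[0,0,0],[0,0,0],1]]'|egrep 'pos|con'
python3 -m handwheel '[[[0,0,0.7],[0,0,0],1],[[0,0,0],[0,0,0],1]]'|egrep 'pos|con'
python3 -m handwheel '[[[0,0,0.7],[0,0,0],1],[[0,0,0],[0,0,0],1]]'|egrep 'pos|con'
python3 -m handwheel '[[[0,0,0.7],[0,0,0],1],[[0,0,0],[0,0,0],1]]'|egrep 'pos|con'
python3 -m handwheel '[[[0,0,0.7],[0,0,0],1],[[0,0,0],[0,0,0],1]]'|egrep 'pos|con'
python3 -m handwheel '[[[0,0,0.7],[0,0,0],1],[[0,0,0],[0,0,0],1]]'|egrep 'pos|con'
python3 -m handwheel '[[[0,0,1],[0,0,0],1],[[0,0,1],[0,0,0],1],[[0,0,1],[0,0,0],1],[[0,0,0],[0,0,0],1],[[0,0,0],[0,0,0],1],[[0,0,0],[0,0,0],1],[[0,0,0],[0,0,0],1]]'|egrep 'pos|con'
```

```text
position: [0.5221, -0.0749, 0.0761]
contact_force: [-1.0, 2.9, 6.3]
position: [0.5215, -0.1363, 0.0866]
contact_force: [-0.1, 1.0, -0.2]
position: [0.522, -0.1365, 0.084]
contact_force: [0.7, 1.5, 2.3]
position: [0.5219, -0.1368, 0.0831]
contact_force: [-0.9, 2.3, 2.3]
position: [0.522, -0.1369, 0.0823]
contact_force: [-0.2, 2.3, 3.2]
position: [0.522, -0.137, 0.0816]
contact_force: [-0.7, 1.2, 4.1]
position: [0.522, -0.137, 0.0809]
contact_force: [0.1, 3.0, 2.8]
position: [0.522, -0.137, 0.0802]
contact_force: [-0.7, 2.1, 3.1]
position: [0.522, -0.137, 0.0795]
contact_force: [-0.4, 2.3, 3.7]
position: [0.522, -0.137, 0.0788]
contact_force: [-1.1, 2.2, 4.6]
position: [0.522, -0.1369, 0.0759]
contact_force: [-1.7, 3.0, 5.6]
```

Soft as well, so three are soft and one (y≈49) is sound. Now I look at the wedge and the gap.

```bash
python3 -m handwheel '[[[0,0,-40],[0,0,0],1],[[0,0,-40],[0,0,0],1],[[36,0,-12],[0,0,0],-1],[[36,0,-12],[0,0,0],-1],[[36,0,-12],[0,0,0],-1],[[36,0,-12],[0,0,0],-1],[[36,0,-12],[0,0,0],-1],[[36,0,-12],[0,0,0],-1],[[36,0,-12],[0,0,0],-1],[[36,0,-12],[0,0,0],-1],[[0,0,0],[0,0,0],-1],[[0,0,0],[0,0,0],-1]]'
python3 - <<'E'
from h import *
n="wrist";f=grab_frame(n);im=f["image"];cv2.imwrite("pics/w2.png",im[:,:,::-1])
for c,z in (('green',.080),('red',.032),('ear',.045),('wood',.028)):
    for b in blobs(im,c):
        m=cv2.moments(b);u,v=m['m10']/m['m00'],m['m01']/m['m00']
        (cx,cy),s,a=rectplane(f,n,b,z)
        print(n,c,int(m['m00']),round(u),round(v),"cen",np.round(plane(f,n,u,v,z)[0,:2]*1000,1),"rect",round(cx,1),round(cy,1),np.round(s),round(a,1))
        if c in('wood','red'):
            p=cv2.approxPolyDP(b,3,True)[:,0].astype(float); print(c,p.astype(int).tolist(),np.round(plane(f,n,p[:,0],p[:,1],z)[:,:2]*1000).astype(int).tolist())
E
```

```text
time_s: 12.93
position: [0.5223, 0.1528, 0.2523]
eef_rot: [[-0.003, 1.0, 0.001], [1.0, 0.003, 0.0], [0.0, 0.001, -1.0]]
contact_force: [0.4, -0.1, -0.4]
finger_gap: 0.0858
grasp_force: 0.0
wrist green 52 319 335 cen [522.  -60.5] rect 521.8 -60.4 [21.  9.] 0.1
wrist green 341 319 305 cen [521.8 -10.6] rect 521.7 -10.5 [27. 32.] 0.1
wrist green 88 234 287 cen [417.1  13.7] rect 417.2 14.1 [32.  8.] 68.2
wrist green 427 319 263 cen [522.   50.7] rect 521.6 50.7 [28. 30.] 0.2
wrist green 28249 602 211 cen [956.4 108.7] rect 1267.9 -254.2 [ 447. 1544.] 34.2
wrist ear 41 443 241 cen [684.6  58.4] rect 684.8 62.6 [13. 71.] 2.3
wrist ear 50 460 216 cen [703.1  93.7] rect 708.7 94.9 [51.  4.] 12.7
wrist ear 6382 494 248 cen [768.5  43.6] rect 771.9 30.1 [150. 147.] 13.4
wrist ear 264 385 158 cen [597.1 166.6] rect 597.3 165.7 [12. 47.] 4.5
wrist ear 4035 516 105 cen [774. 243.] rect 778.2 243.3 [108. 108.] 3.9
wrist wood 136 468 368 cen [ 805.  -223.6] rect 809.6 -225.6 [18. 97.] 70.2
wood [[449, 369], [485, 372], [480, 367], [457, 363]] [[763, -218], [853, -249], [834, -229], [776, -204]]
w
[... 1059 characters left out ...]
 201.3 [16. 38.] 83.2
wood [[501, 132], [509, 141], [521, 142], [517, 131], [518, 136], [514, 132], [508, 135], [511, 130], [505, 128]] [[763, 205], [778, 194], [800, 194], [791, 208], [793, 202], [785, 206], [775, 202], [780, 209], [769, 211]]
wrist wood 219 279 30 cen [474.5 317.2] rect 469.9 317.8 [ 6. 79.] 88.3
wood [[243, 29], [248, 33], [309, 32], [309, 28]] [[431, 322], [437, 316], [509, 314], [509, 319]]
wrist wood 497 341 24 cen [546.3 324.3] rect 545.7 326.4 [32. 47.] 83.9
wood [[322, 8], [329, 12], [331, 20], [326, 22], [328, 30], [319, 33], [351, 33], [359, 28], [360, 23]] [[524, 345], [532, 340], [535, 329], [529, 327], [531, 317], [521, 313], [558, 314], [568, 320], [569, 327]]
```

View pics/w2.png

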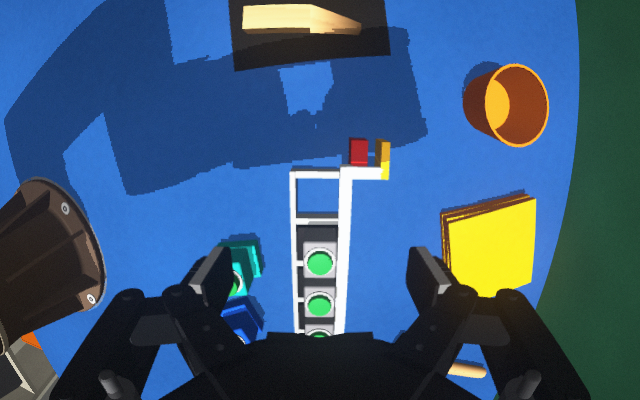

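The wrist view shows the wedge on the mat near (300,20), lying along world x: nose at +x (360,28), tail at -x (243,15), straight side facing the rack. The gap between the red post (358,150) and the ear (384,155) is clear. I go over the wedge and turn the tool by 90°.

```bash
python3 -m handwheel '[[[36,-4,0],[0,0,0],-1],[[36,-4,0],[0,0,0],-1],[[36,-4,0],[0,0,0],-1],[[36,-5,0],[0,0,0],-1],[[33,-5,0],[0,0,0],-1],[[0,0,0],[0,0,-0.125],-1],[[0,0,0],[0,0,-0.125],-1],[[0,0,0],[0,0,-0.125],-1],[[0,0,0],[0,0,-0.125],-1],[[0,0,0],[0,0,-0.125],-1],[[0,0,0],[0,0,-0.125],-1],[[0,0,0],[0,0,-0.125],-1]]' >/dev/null
python3 -m handwheel '[[[0,0,0],[0,0,-0.125],-1],[[0,0,0],[0,0,-0.125],-1],[[0,0,0],[0,0,-0.125],-1],[[0,0,0],[0,0,-0.125],-1],[[0,0,0],[0,0,-0.125],-1],[[0,0,0],[0,0,-0.071],-1],[[0,0,0],[0,0,0],-1],[[0,0,0],[0,0,0],-1]]'
python3 - <<'E'
from h import *
n="wrist";f=grab_frame(n);im=f["image"];cv2.imwrite("pics/w3.png",im[:,:,::-1])
print(np.round(read_state()["q"],2))
for b in blobs(im,'wood',300):
    p=cv2.approxPolyDP(b,3,True)[:,0].astype(float); print(p.astype(int).tolist())
    for z in(.03,.002): print(np.round(plane(f,n,p[:,0],p[:,1],z)[:,:2]*1000).astype(int).tolist())
E
```

```text
time_s: 14.65
position: [0.5003, 0.3268, 0.2513]
eef_rot: [[-1.0, 0.004, -0.001], [0.004, 1.0, -0.001], [0.001, -0.001, -1.0]]
contact_force: [-0.1, -0.2, -0.3]
finger_gap: 0.0853
grasp_force: 0.0
[ 0.53  0.39  1.7  -0.    1.06 -1.04]
[[243, 318], [248, 316], [247, 324], [250, 322], [249, 326], [253, 324], [254, 328], [264, 324], [268, 330], [284, 331], [290, 326], [287, 321], [283, 327], [280, 325], [283, 320], [278, 320], [284, 317], [275, 319], [275, 313], [262, 314], [265, 307], [257, 304]]
[[726, 209], [721, 217], [738, 214], [733, 219], [742, 216], [737, 223], [745, 224], [736, 240], [748, 245], [749, 270], [738, 280], [728, 276], [740, 269], [737, 265], [726, 270], [727, 262], [720, 272], [725, 258], [713, 259], [716, 239], [703, 245], [698, 234]]
[[749, 200], [744, 209], [762, 205], [757, 211], [766, 208], [761, 215], [770, 216], [760, 234], [773, 239], [774, 266], [762, 276], [751, 272], [765, 265], [760, 260], [749, 266], [750, 258], [743, 268], [748, 253], [735, 254], [738, 233], [724, 239], [718, 226]]
[[602, 274], [595, 269], [549, 278], [545, 286]]
[[700, 892], [684, 858], [684, 721], [699, 718]]
[[721, 935], [703, 899], [703, 752], [720, 748]]
[[624, 173], [619, 182], [619, 199], [613, 202], [616, 215], [610, 216], [599, 260], [609, 252], [606, 250], [610, 240], [616, 240]]
[[493, 876], [510, 863], [542, 876], [548, 856], [573, 878], [574, 856], [664, 861], [651, 890], [645, 876], [624, 880], [626, 904]]
[[498, 919], [516, 905], [551, 918], [557, 897], [585, 920], [586, 897], [683, 903], [668, 934], [661, 919], [639, 923], [641, 949]]
[[342, 110], [316, 110], [315, 222], [321, 221], [338, 183], [327, 178], [317, 155], [341, 145]]
[[431, 352], [431, 321], [569, 319], [567, 327], [518, 347], [512, 334], [484, 322], [472, 351]]
[[431, 353], [431, 321], [579, 319], [578, 327], [525, 349], [518, 335], [488, 322], [475, 352]]
```

View pics/w3.png

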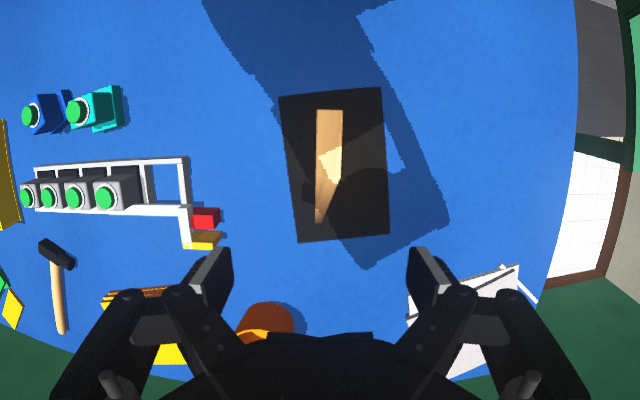

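The wrist view shows the wedge top from the tail at (329,110) to the nose at (318,222). It measures 138×31 mm, as it should, with its middle at (500,335) and long axis along x. Now the grasp on the tail.

```bash
python3 -m handwheel '[[[23,5,20],[0,0,0],-1],[[22.5,4.5,20],[0,0,0],-1],[[0,0,40],[0,0,0],-1],[[0,0,40],[0,0,0],-1],[[0,0,40],[0,0,0],-1],[[0,0,40],[0,0,0],-1],[[0,0,30],[0,0,0],-1],[[0,0,10],[0,0,0],-1],[[0,0,0],[0,0,0],-1]]'
python3 - <<'E'
from h import *
n="wrist";f=grab_frame(n);im=f["image"];cv2.imwrite("pics/w4.png",im[:,:,::-1])
E
python3 -m handwheel '[[[0,0,2],[0,0,0],-1],[[0,0,0],[0,0,0],1],[[0,0,0],[0,0,0],1],[[0,0,0],[0,0,0],1],[[0,0,0],[0,0,0],1],[[0,0,0],[0,0,0],1],[[0,0,0],[0,0,0],1],[[0,0,0],[0,0,0],1],[[0,0,0],[0,0,0],1],[[0,0,0],[0,0,0],1]]' 60
```

```text
time_s: 15.45
position: [0.4532, 0.3363, 0.0097]
eef_rot: [[-1.0, 0.002, -0.004], [0.002, 1.0, -0.003], [0.004, -0.003, -1.0]]
contact_force: [-0.8, 0.0, 0.3]
finger_gap: 0.0854
grasp_force: 0.0
time_s: 16.33
position: [0.4549, 0.3378, 0.0108]
eef_rot: [[-1.0, -0.0, 0.001], [-0.0, 1.0, 0.001], [-0.001, 0.001, -1.0]]
contact_force: [-1.7, -1.5, 13.5]
finger_gap: 0.0293
grasp_force: 42.1
```

```bash
python3 -m handwheel '[[[0,0,-25],[0,0,0],1],[[0,0,-35],[0,0,0],1],[[0,0,-20],[0,0,0.125],1],[[0,0,0],[0,0,0.125],1],[[0,0,0],[0,0,0.125],1],[[0,0,0],[0,0,0.125],1],[[0,0,0],[0,0,0.125],1],[[0,0,0],[0,0,0.125],1],[[0,0,0],[0,0,0.125],1],[[0,0,0],[0,0,0.125],1],[[0,0,0],[0,0,0.125],1],[[0,0,0],[0,0,0.125],1]]' 60
python3 -m handwheel '[[[0,0,0],[0,0,0.125],1],[[0,0,0],[0,0,0.125],1],[[0,0,0],[0,0,0.071],1],[[0,35,0],[0,0,0],1],[[0,35,0],[0,0,0],1],[[0,35,0],[0,0,0],1],[[0,36,0],[0,0,0],1],[[0,0,0],[0,0,0],1],[[0,0,0],[0,0,0],1],[[0,0,0],[0,0,0],1]]' 60
python3 - <<'E'
from h import *
f=grab_frame("wrist");im=f["image"];cv2.imwrite("pics/w5.png",im[:,:,::-1])
E
```

```text
time_s: 17.33
position: [0.4544, 0.3375, 0.09]
eef_rot: [[-0.31, 0.951, -0.0], [0.951, 0.31, -0.0], [-0.0, -0.0, -1.0]]
contact_force: [0.0, -0.8, -0.8]
finger_gap: 0.0283
grasp_force: 64.8
time_s: 18.17
position: [0.5948, 0.3371, 0.0895]
eef_rot: [[0.001, 1.0, -0.001], [1.0, -0.001, -0.001], [-0.001, -0.001, -1.0]]
contact_force: [-0.6, -0.3, -1.6]
finger_gap: 0.0286
grasp_force: 64.9
```

View pics/w5.png

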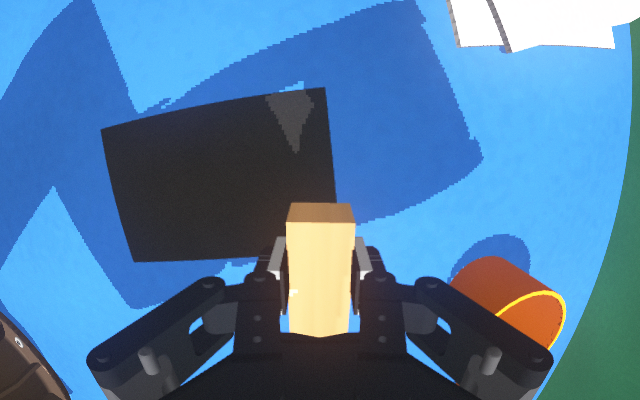

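The wrist view shows the wedge held straight in the fingers, tail edge centred at (320,222); the mat lies behind it at (220,180). I lower it in front of the mouth.

```bash
python3 -m handwheel '[[[-8,1,30],[0,0,0],1],[[0,0,30],[0,0,0],1],[[0,0,12],[0,0,0],1],[[0,0,4],[0,0,0],1],[[0,0,0],[0,0,0],1],[[0,0,0],[0,0,0],1]]' 60|egrep 'pos|con|gap'
python3 -m handwheel '[[[0,0,2],[0,0,0],1],[[0,0,0],[0,0,0],1],[[0,0,0],[0,0,0],1]]' 60|egrep 'pos|con'
python3 - <<'E'
from h import *
f=grab_frame("scene");im=f["image"]
c=cv2.resize(im[210:330,300:460],None,fx=5,fy=5,interpolation=cv2.INTER_CUBIC);cv2.imwrite("pics/s6.png",c[:,:,::-1])
E
```

```text
position: [0.5968, 0.3301, 0.015]
contact_force: [-0.1, 0.0, -0.6]
finger_gap: 0.0284
position: [0.5969, 0.3298, 0.0128]
contact_force: [0.3, -1.0, -1.4]
```

View pics/s6.png

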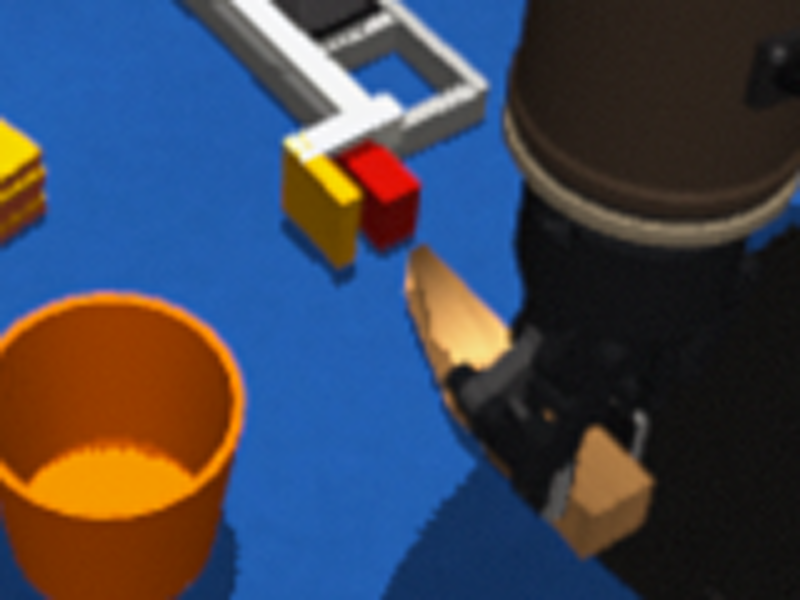

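The scene crop shows the nose tip near crop (415,262) in front of the gap between the post (crop corner 385,215) and the ear (crop corner 357,200). I check this numerically.

```bash
python3 - <<'E'
from h import *
f=grab_frame("scene")
g=lambda x,y:(300+(x+.5)/5-.5,210+(y+.5)/5-.5)
for nm,p,z in(("nose -x top",(425,246),.033),("post +x+y top",(383,211),.032),("post -x+y top",(420,186),.032),("ear -x+y top",(359,201),.045),("ear+x+y top",(347,206),.045)):
    print(nm,np.round(plane(f,"scene",*g(*p),z)[0]*1000))
P=np.array([[.582,.214,.033],[.578,.187,.032],[.558,.187,.032],[.592,.187,.045]])
q=proj(f,"scene",P); print(np.round((q-[300,210]+.5)*5-.5))
E
```

```text
nose -x top [582. 217.  33.]
post +x+y top [584. 191.  32.]
post -x+y top [561. 188.  32.]
ear -x+y top [597. 190.  45.]
ear+x+y top [603. 190.  45.]
[[420. 241.]
 [388. 200.]
 [424. 182.]
 [364. 192.]]
```

```bash
python3 - <<'E'
from h import *
im=cv2.imread("pics/w2.png")[:,:,::-1].copy()
f=grab_frame("wrist"); s=read_state(); M=f["world_from_camera"].copy(); M=np.array(M)
T=np.eye(4);T[:3,:3]=s["eef_rot"];T[:3,3]=s["position"]
X=np.linalg.inv(T)@M
T[:3,:3]=[[-.003,1,.001],[1,.003,0],[0,.001,-1]];T[:3,3]=[.5223,.1528,.2523]; f["world_from_camera"]=T@X
np.save("X.npy",X)
h=cv2.cvtColor(im,cv2.COLOR_RGB2HSV)
for v in (142,148,154,160):
    r=[u for u in range(335,400) if im[v,u,0]>100 and im[v,u,1]<60 and im[v,u,2]<60]
    y=[u for u in range(335,400) if im[v,u,0]>120 and im[v,u,1]>90 and im[v,u,2]<90]
    print(v,r[:1],r[-1:],y[:1],y[-1:],"post",[np.round(plane(f,"wrist",u,v,.032)[0,:2]*1000,1) for u in(r[0]-.5,r[-1]+.5)],"ear",[np.round(plane(f,"wrist",u,v,.045)[0,:2]*1000,1) for u in(y[0]-.5,y[-1]+.5)] if y else "")
E
```

```text
142 [351] [366] [381] [389] post [array([558.2, 182.8]), array([577.3, 183.1])] ear [array([591.6, 185. ]), array([602.2, 185.3])]
148 [351] [366] [381] [389] post [array([558.4, 175.7]), array([577.5, 176. ])] ear [array([591.8, 178. ]), array([602.5, 178.3])]
154 [351] [366] [381] [389] post [array([558.6, 168.5]), array([577.7, 168.7])] ear [array([592.1, 171. ]), array([602.8, 171.3])]
160 [351] [366] [381] [388] post [array([558.7, 161.2]), array([578. , 161.5])] ear [array([592.4, 164. ]), array([602. , 164.2])]
```

The gap spans about x 578–592 and the nose 582–590, so it fits. I push in, watching the force.

```bash
python3 -m handwheel '[[[0,0,2],[0,0,0],1],[[-10,0,0],[0,0,0],1],[[-10,0,0],[0,0,0],1],[[-5,0,0],[0,0,0],1],[[-5,0,0],[0,0,0],1],[[-5,0,0],[0,0,0],1],[[0,0,0],[0,0,0],1]]' 80
python3 -m handwheel '[[[-5,0,0],[0,0,0],1],[[-5,0,0],[0,0,0],1],[[-5,0,0],[0,0,0],1],[[0,0,0],[0,0,0],1]]' 80|egrep 'pos|con|gap|grasp'
```

```text
time_s: 19.7
position: [0.5977, 0.2946, 0.011]
eef_rot: [[0.001, 1.0, 0.002], [1.0, -0.001, 0.001], [0.001, 0.002, -1.0]]
contact_force: [1.0, -2.6, 10.5]
finger_gap: 0.0286
grasp_force: 85.7
position: [0.5971, 0.2798, 0.0108]
contact_force: [-2.0, 0.3, 10.3]
finger_gap: 0.0279
grasp_force: 85.9
```

```bash
python3 -m handwheel '[[[-5,-0.5,-0.7],[0,0,0],1],[[-6,-0.5,0],[0,0,0],1],[[-6,0,0],[0,0,0],1],[[-6,0,0],[0,0,0],1],[[0,0,0],[0,0,0],1]]' 80|egrep 'pos|con|gap|grasp'
python3 -m handwheel '[[[-6,0,0],[0,0,0],1],[[-6,0,0],[0,0,0],1],[[-6,0,0],[0,0,0],1],[[0,0,0],[0,0,0],1]]' 80|egrep 'pos|con|gap|grasp'
```

```text
position: [0.5959, 0.2562, 0.0108]
contact_force: [2.3, -3.1, -2.1]
finger_gap: 0.0287
grasp_force: 83.9
position: [0.5957, 0.2382, 0.0107]
contact_force: [1.6, -2.4, -1.2]
finger_gap: 0.0282
grasp_force: 83.9
```

```bash
python3 - <<'E'
from h import *
f=grab_frame("scene");im=f["image"]
c=cv2.resize(im[210:330,300:460],None,fx=5,fy=5,interpolation=cv2.INTER_CUBIC);cv2.imwrite("pics/s7.png",c[:,:,::-1])
E
```

```text
(no output)
```

View pics/s7.png

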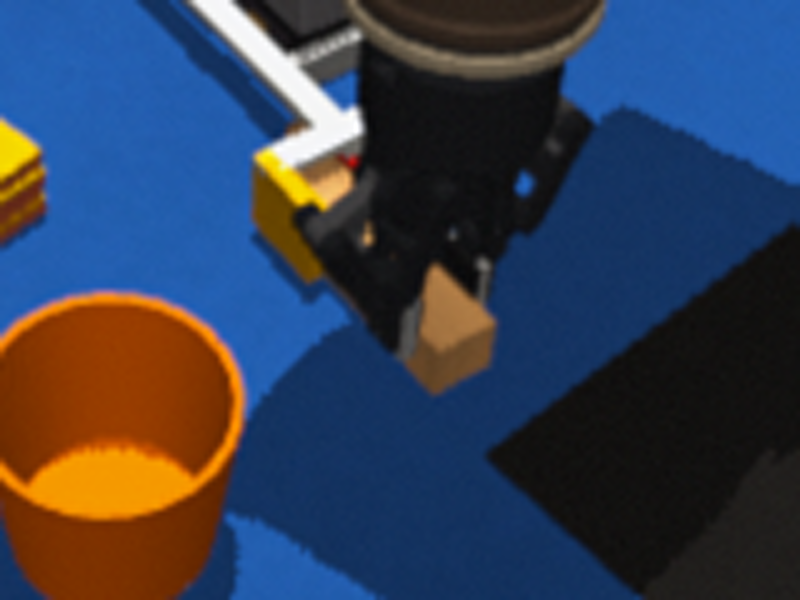

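The crop shows the wedge between the post and the ear, with the ear visibly pushed outward (crop 285,220). I push on to the final depth.

```bash
python3 -m handwheel '[[[-6,0,0],[0,0,0],1],[[-6,0,0],[0,0,0],1],[[-6,0,0],[0,0,0],1],[[0,0,0],[0,0,0],1]]' 80|egrep 'pos|con|gap|grasp'
python3 -m handwheel '[[[-6,0,0],[0,0,0],1],[[-5,0,0],[0,0,0],1],[[0,0,0],[0,0,0],1],[[0,-1,0],[0,0,0],1],[[0,-1,0],[0,0,0],1],[[0,0,0],[0,0,0],1]]' 80|egrep 'pos|con|gap|grasp'
```

```text
position: [0.5955, 0.2201, 0.0106]
contact_force: [1.0, -4.5, -1.2]
finger_gap: 0.0286
grasp_force: 83.9
position: [0.5949, 0.2093, 0.0107]
contact_force: [9.3, -6.9, -5.7]
finger_gap: 0.0284
grasp_force: 83.2
```

```bash
python3 -m handwheel '[[[0,1,0],[0,0,0],1],[[0,0,0],[0,0,0],1],[[0,0,0],[0,0,0],-1],[[0,0,0],[0,0,0],-1],[[0,0,0],[0,0,0],-1],[[0,0,0],[0,0,0],-1],[[0,0,0],[0,0,0],-1],[[0,0,0],[0,0,0],-1]]'|egrep 'pos|con|gap'
python3 -m handwheel '[[[0,0,-20],[0,0,0],-1],[[0,0,-40],[0,0,0],-1],[[0,0,-40],[0,0,0],-1],[[0,0,-40],[0,0,0],-1],[[-30,-10,-25],[0,0,0],-1],[[-30,-10,-25],[0,0,0],-1],[[-30,-10,-15],[0,0,0],-1],[[-30,-10,0],[0,0,0],-1],[[0,0,0],[0,0,0],-1],[[0,0,0],[0,0,0],-1]]'|egrep 'pos|con|gap'
python3 - <<'E'
from h import *
f=grab_frame("wrist");im=f["image"]
cv2.imwrite("pics/w8.png",im[:,:,::-1])
for b in blobs(im,'ear',100)+blobs(im,'wood',200):
    print(np.round(rectplane(f,"wrist",b,.045)[0]),np.round(rectplane(f,"wrist",b,.028)[0]),np.round(rectplane(f,"wrist",b,.028)[1]))
E
```

```text
position: [0.5944, 0.2096, 0.0107]
contact_force: [0.4, -0.2, 0.1]
finger_gap: 0.0855
position: [0.5542, 0.0882, 0.2162]
contact_force: [-0.1, 0.6, 0.0]
finger_gap: 0.0854
[771.  31.] [783.  24.] [160. 158.]
[612. 169.] [615. 169.] [12. 34.]
[778. 249.] [790. 254.] [116. 111.]
[139. -39.] [117. -50.] [205.  53.]
[750. 102.] [761.  99.] [154.  11.]
[589. 119.] [591. 117.] [26. 47.]
[592. 192.] [594. 194.] [32. 77.]
```

View pics/w8.png

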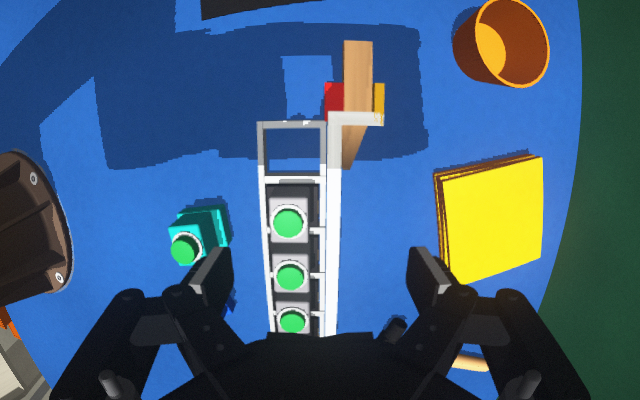

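The wrist view shows the wedge (358,75) between the post (334,100) and the ear (378,100). The ear is at x≈612, about 16 mm open, so the wedge props the keeper by itself. Next I measure the crate.

```bash
python3 -m handwheel '[[[-36,-5,-5],[0,0,0],-1],[[-36,-5,-5],[0,0,0],-1],[[-36,-5,-5],[0,0,0],-1],[[-36,-5,-5],[0,0,0],-1],[[-36,-5,-5],[0,0,0],-1],[[-36,-5,-5],[0,0,0],-1],[[-36,-2,-5],[0,0,0],-1],[[-36,0,0],[0,0,0],-1],[[-36,0,0],[0,0,0],-1],[[-36,0,0],[0,0,0],-1],[[0,0,0],[0,0,0],-1],[[0,0,0],[0,0,0],-1]]'|egrep 'pos|con|gap'
python3 - <<'E'
from h import *
f=grab_frame("wrist");im=f["image"]
cv2.imwrite("pics/w9.png",im[:,:,::-1]); np.save("w9.npy",f["world_from_camera"])
for c,z in(('yel',.06),('green',.08)):
  for b in blobs(im,c,200):
    print(c,np.round(rectplane(f,"wrist",b,z)[0],1),np.round(rectplane(f,"wrist",b,z)[1]),rectplane(f,"wrist",b,z)[2],cv2.boundingRect(b))
E
```

```text
position: [0.523, -0.2715, 0.2498]
contact_force: [-0.9, 0.4, -0.1]
finger_gap: 0.0852
yel [ 799.6 -448.3] [ 52. 107.] 40.34066390991211 (481, 260, 48, 42)
yel [ 489.3 -356.4] [208. 161.] 1.761438250541687 (201, 174, 181, 125)
yel [778.9 -52.2] [139.  21.] 14.745612144470215 (480, 0, 82, 15)
green [ 753.2 -545. ] [44. 44.] 82.46353149414062 (455, 343, 27, 21)
green [ 520.9 -139.3] [27. 28.] 89.81878662109375 (304, 34, 29, 27)
green [1029.4 -438.3] [337. 892.] 27.012235641479492 (537, 0, 103, 382)
green [396.2 -90.7] [27. 28.] 81.08741760253906 (187, 0, 25, 24)
```

View pics/w9.png

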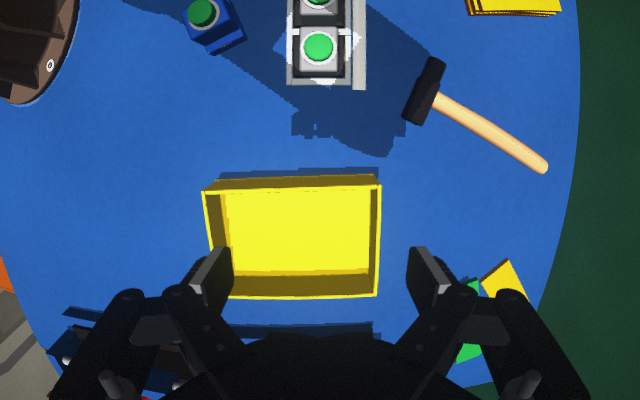

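The wrist view shows the crate rim with corners at (204,190), (380,185) and (378,297); the last switch is at (318,47).

```bash
python3 - <<'E'
from h import *
f=grab_frame("wrist")
p=plane(f,"wrist",np.array([203.,381,378]),np.array([190.,185,297]),.06)*1000
print(np.round(p[:,:2]),"centre",np.round((p[0]+p[2])/2),np.linalg.norm(p[1]-p[0]),np.linalg.norm(p[2]-p[1]))
E
```

```text
[[ 386. -290.]
 [ 591. -285.]
 [ 598. -435.]] centre [ 492. -362.   60.] 204.88533009382013 150.4960020694852
```

```bash
python3 -m handwheel '[[[34,-1,20],[0,0,0],-1],[[34,0,20],[0,0,0],-1],[[34,0,20],[0,0,0],-1],[[32.5,0,20],[0,0,0],-1],[[0,0,40],[0,0,0],-1],[[0,0,40],[0,0,0],-1],[[0,0,40],[0,0,0],-1],[[0,0,10],[0,0,0],-1],[[0,0,0],[0,0,0],-1]]'|egrep 'pos|con|gap'
python3 -m handwheel '[[[0,0,0],[0,0,0],1],[[0,0,0],[0,0,0],1],[[0,0,0],[0,0,0],1],[[0,0,0],[0,0,0],1],[[0,0,0],[0,0,0],1],[[0,0,0],[0,0,0],1],[[0,0,0],[0,0,0],1],[[0,0,0],[0,0,0],1]]' 60|egrep 'pos|con|gap|grasp'
```

```text
position: [0.5196, -0.1341, 0.0384]
contact_force: [-0.7, 0.7, 0.7]
finger_gap: 0.0856
position: [0.5227, -0.1364, 0.0426]
contact_force: [-1.7, 2.3, 16.7]
finger_gap: 0.0392
grasp_force: 59.3
```

```bash
python3 -m handwheel '[[[0,0,-8],[0,0,0],1],[[0,0,-20],[0,0,0],1],[[0,0,-40],[0,0,0],1],[[0,0,-40],[0,0,0],1],[[0,0,0],[0,0,0],1]]' 60|egrep 'pos|con|gap|grasp'
python3 -m handwheel '[[[-35,-18,0],[0,0,0],1],[[-35,-18,0],[0,0,0],1],[[-35,-18,0],[0,0,0],1],[[-35,-18,0],[0,0,0],1],[[-35,-10,0],[0,0,0],1],[[-35,-10,0],[0,0,0],1],[[-15,0,0],[0,0,0],1],[[0,0,0],[0,0,-0.125],1],[[0,0,0],[0,0,-0.125],1],[[0,0,0],[0,0,-0.125],1],[[0,0,0],[0,0,-0.125],1],[[0,0,0],[0,0,-0.125],1]]' 60|egrep 'pos|con|gap|grasp'
python3 -m handwheel '[[[0,0,0],[0,0,-0.125],1],[[0,0,0],[0,0,-0.125],1],[[0,0,0],[0,0,-0.125],1],[[0,0,0],[0,0,-0.125],1],[[0,0,0],[0,0,-0.125],1],[[0,0,0],[0,0,-0.125],1],[[0,0,0],[0,0,-0.125],1],[[0,0,0],[0,0,-0.05],1],[[0,0,0],[0,0,0],1],[[0,0,0],[0,0,0],1]]' 60
```

```text
position: [0.5249, -0.1372, 0.1561]
contact_force: [2.5, -0.4, -2.3]
finger_gap: 0.0393
grasp_force: 62.2
position: [0.4295, -0.3608, 0.1492]
contact_force: [0.3, -0.4, -3.3]
finger_gap: 0.0387
grasp_force: 62.0
time_s: 27.98
position: [0.4296, -0.3608, 0.149]
eef_rot: [[-1.0, 0.023, 0.0], [0.023, 1.0, -0.0], [-0.0, -0.0, -1.0]]
contact_force: [0.8, 0.7, -2.5]
finger_gap: 0.039
grasp_force: 62.0
```

```bash
python3 -m handwheel '[[[0,0,40],[0,0,0],1],[[0,0,40],[0,0,0],1],[[0,0,12],[0,0,0],1],[[0,0,4],[0,0,0],1],[[0,0,0],[0,0,0],1]]' 60|egrep 'pos|con|gap|grasp'
python3 -m handwheel '[[[0,0,2],[0,0,0],1],[[0,0,2],[0,0,0],1],[[0,0,0],[0,0,0],1]]' 60|egrep 'pos|con|gap|grasp'
```

```text
position: [0.4293, -0.3607, 0.0524]
contact_force: [1.0, 0.6, -2.0]
finger_gap: 0.039
grasp_force: 61.8
position: [0.4301, -0.3616, 0.0498]
contact_force: [0.5, 0.1, -3.8]
finger_gap: 0.0391
grasp_force: 61.8
```

```bash
python3 -m handwheel '[[[0,0,2],[0,0,0],1],[[0,0,0],[0,0,0],1],[[0,0,0],[0,0,0],-1],[[0,0,0],[0,0,0],-1],[[0,0,0],[0,0,0],-1],[[0,0,0],[0,0,0],-1],[[0,0,0],[0,0,0],-1],[[0,0,-40],[0,0,0],-1],[[0,0,-40],[0,0,0],-1],[[0,0,-30],[0,0,0],-1],[[0,0,0],[0,0,0.125],-1],[[0,0,0],[0,0,0.125],-1]]'|egrep 'pos|con|gap|grasp'
python3 -m handwheel '[[[0,0,0],[0,0,0.125],-1],[[0,0,0],[0,0,0.125],-1],[[0,0,0],[0,0,0.125],-1],[[0,0,0],[0,0,0.125],-1],[[0,0,0],[0,0,0.125],-1],[[0,0,0],[0,0,0.125],-1],[[0,0,0],[0,0,0.125],-1],[[0,0,0],[0,0,0.125],-1],[[0,0,0],[0,0,0.125],-1],[[0,0,0],[0,0,0.05],-1],[[0,0,0],[0,0,0],-1],[[0,0,0],[0,0,0],-1]]'
python3 - <<'E'
from h import *
f=grab_frame("wrist");im=f["image"]
cv2.imwrite("pics/w10.png",im[:,:,::-1])
E
```

```text
position: [0.4305, -0.3619, 0.1589]
contact_force: [1.1, 0.3, 0.4]
finger_gap: 0.0853
grasp_force: 0.0
time_s: 30.65
position: [0.4295, -0.3609, 0.1565]
eef_rot: [[-0.127, 0.992, -0.0], [0.992, 0.127, 0.0], [0.0, -0.0, -1.0]]
contact_force: [-0.1, 0.2, -0.3]
finger_gap: 0.0854
grasp_force: 0.0
```

View pics/w10.png

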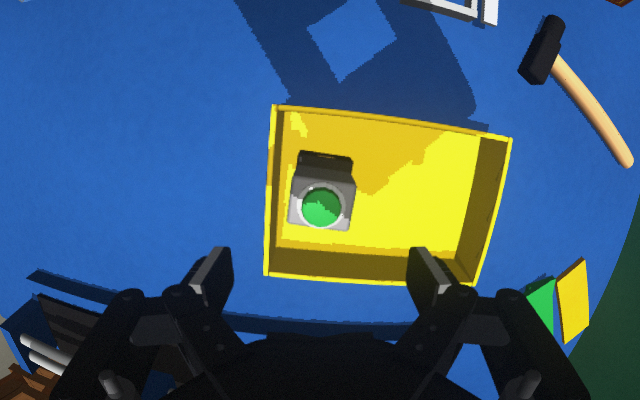

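The wrist view shows the first switch standing upright in the crate at (322,195), leaving room to its right. I fetch the second.

```bash
python3 -m handwheel '[[[0,0,0],[0,0,0.125],-1],[[35,11.5,0],[0,0,0],-1],[[35,11.5,0],[0,0,0],-1],[[35,11.5,0],[0,0,0],-1],[[35,11.5,0],[0,0,0],-1],[[35,11.5,0],[0,0,0],-1],[[35,11.5,0],[0,0,0],-1],[[35,11.5,0],[0,0,0],-1],[[35,11.5,0],[0,0,0],-1],[[5.5,0,0],[0,0,0],-1],[[0,0,0],[0,0,0],-1],[[0,0,0],[0,0,0],-1]]'
python3 -m handwheel '[[[0,0,40],[0,0,0],-1],[[0,0,40],[0,0,0],-1],[[0,0,30],[0,0,0],-1],[[0,0,6],[0,0,0],-1],[[0,0,0],[0,0,0],-1]]'|egrep 'pos|con|gap'
```

```text
time_s: 31.7
position: [0.5214, -0.0754, 0.1566]
eef_rot: [[-0.003, 1.0, -0.0], [1.0, 0.003, -0.0], [-0.0, -0.0, -1.0]]
contact_force: [-1.0, -0.5, -0.1]
finger_gap: 0.0852
grasp_force: 0.0
position: [0.5198, -0.0765, 0.0391]
contact_force: [0.2, -0.7, 1.2]
finger_gap: 0.0854
```

```bash
python3 -m handwheel '[[[0,0,0],[0,0,0],1],[[0,0,0],[0,0,0],1],[[0,0,0],[0,0,0],1],[[0,0,0],[0,0,0],1],[[0,0,0],[0,0,0],1],[[0,0,0],[0,0,0],1],[[0,0,0],[0,0,0],1],[[0,0,-8],[0,0,0],1],[[0,0,-20],[0,0,0],1],[[0,0,-40],[0,0,0],1],[[0,0,-40],[0,0,0],1],[[0,0,0],[0,0,0],1]]' 60|egrep 'pos|con|gap|grasp'
python3 -m handwheel '[[[-36,-4,0],[0,0,0],1],[[-36,-4,0],[0,0,0],1],[[-36,-4,0],[0,0,0],1],[[-36,-4,0],[0,0,0],1],[[-36,-4,0],[0,0,0],1],[[-36,-4,0],[0,0,0],1],[[-36,-4,0],[0,0,0],1],[[-34,-2,0],[0,0,0],1],[[0,0,0],[0,0,-0.125],1],[[0,0,0],[0,0,-0.125],1],[[0,0,0],[0,0,-0.125],1],[[0,0,0],[0,0,-0.125],1]]' 60|egrep 'pos|con|gap|grasp'
python3 -m handwheel '[[[0,0,0],[0,0,-0.125],1],[[0,0,0],[0,0,-0.125],1],[[0,0,0],[0,0,-0.125],1],[[0,0,0],[0,0,-0.125],1],[[0,0,0],[0,0,-0.125],1],[[0,0,0],[0,0,-0.125],1],[[0,0,0],[0,0,-0.125],1],[[0,0,0],[0,0,-0.125],1],[[0,0,0],[0,0,-0.05],1],[[0,0,0],[0,0,0],1],[[0,0,0],[0,0,0],1]]' 60
```

```text
position: [0.5249, -0.0761, 0.1558]
contact_force: [3.7, -0.3, -0.9]
finger_gap: 0.039
grasp_force: 62.3
position: [0.4912, -0.3616, 0.1491]
contact_force: [0.8, -0.1, -2.5]
finger_gap: 0.0389
grasp_force: 62.3
time_s: 35.03
position: [0.4914, -0.3613, 0.149]
eef_rot: [[-1.0, 0.023, 0.0], [0.023, 1.0, -0.0], [-0.0, -0.0, -1.0]]
contact_force: [-0.9, 0.4, -3.4]
finger_gap: 0.0391
grasp_force: 62.2
```

```bash
python3 -m handwheel '[[[0,0,40],[0,0,0],1],[[0,0,40],[0,0,0],1],[[0,0,15],[0,0,0],1],[[0,0,4],[0,0,0],1],[[0,0,2],[0,0,0],1],[[0,0,0],[0,0,0],1]]' 60|egrep 'pos|con|gap|grasp'
python3 -m handwheel '[[[0,0,0],[0,0,0],-1],[[0,0,0],[0,0,0],-1],[[0,0,0],[0,0,0],-1],[[0,0,0],[0,0,0],-1],[[0,0,0],[0,0,0],-1],[[0,0,-40],[0,0,0],-1],[[0,0,-40],[0,0,0],-1],[[0,0,-30],[0,0,0],-1],[[0,0,0],[0,0,0.125],-1],[[0,0,0],[0,0,0.125],-1],[[0,0,0],[0,0,0.125],-1],[[0,0,0],[0,0,0.125],-1]]'|egrep 'pos|con|gap|grasp'
python3 -m handwheel '[[[0,0,0],[0,0,0.125],-1],[[0,0,0],[0,0,0.125],-1],[[0,0,0],[0,0,0.125],-1],[[0,0,0],[0,0,0.125],-1],[[0,0,0],[0,0,0.125],-1],[[0,0,0],[0,0,0.125],-1],[[0,0,0],[0,0,0.125],-1],[[0,0,0],[0,0,0.125],-1],[[0,0,0],[0,0,0.05],-1],[[0,0,0],[0,0,0],-1]]'
python3 - <<'E'
from h import *
f=grab_frame("wrist");im=f["image"]
for b in blobs(im,'green',200): print(np.round(rectplane(f,"wrist",b,.085)[0]),np.round(rectplane(f,"wrist",b,.085)[1]))
f=grab_frame("scene");cv2.imwrite("pics/s11.png",f["image"][:,:,::-1])
E
```

```text
position: [0.4909, -0.361, 0.0479]
contact_force: [-0.1, -0.0, -2.7]
finger_gap: 0.0392
grasp_force: 62.1
position: [0.4916, -0.3615, 0.158]
contact_force: [-0.2, -0.2, -0.1]
finger_gap: 0.0853
grasp_force: 0.0
time_s: 37.37
position: [0.4915, -0.3615, 0.1577]
eef_rot: [[0.003, 1.0, -0.0], [1.0, -0.003, -0.0], [-0.0, -0.0, -1.0]]
contact_force: [0.5, 0.0, -0.3]
finger_gap: 0.0853
grasp_force: 0.0
[ 711. -474.] [ 47. 147.]
[ 431. -362.] [30. 28.]
[ 490. -361.] [29. 28.]
[1019. -631.] [ 266. 1005.]
```

Both sit in the crate at (431,-362) and (490,-361). Now the third.

```bash
python3 -m handwheel '[[[35,3,0],[0,0,0],-1],[[35,3,0],[0,0,0],-1],[[35,3,0],[0,0,0],-1],[[35,3,0],[0,0,0],-1],[[35,3,0],[0,0,0],-1],[[35,3,0],[0,0,0],-1],[[35,3,0],[0,0,0],-1],[[35,3,0],[0,0,0],-1],[[35,3,0],[0,0,0],-1],[[33.5,2,0],[0,0,0],-1],[[0,0,0],[0,0,0],-1],[[0,0,0],[0,0,0],-1]]'|egrep 'pos'
python3 -m handwheel '[[[0,0,40],[0,0,0],-1],[[0,0,40],[0,0,0],-1],[[0,0,30],[0,0,0],-1],[[0,0,7],[0,0,0],-1],[[0,0,0],[0,0,0],-1],[[0,0,0],[0,0,0],-1]]'|egrep 'pos|con|gap'
python3 -m handwheel '[[[0,0,0],[0,0,0],1],[[0,0,0],[0,0,0],1],[[0,0,0],[0,0,0],1],[[0,0,0],[0,0,0],1],[[0,0,0],[0,0,0],1],[[0,0,0],[0,0,0],1],[[0,0,0],[0,0,0],1],[[0,0,-8],[0,0,0],1],[[0,0,-20],[0,0,0],1],[[0,0,-40],[0,0,0],1],[[0,0,-40],[0,0,0],1],[[0,0,0],[0,0,0],1]]' 60|egrep 'pos|con|gap|grasp'
```

```text
position: [0.5206, -0.0114, 0.1577]
position: [0.5209, -0.0137, 0.0413]
contact_force: [-0.0, -0.1, -0.2]
finger_gap: 0.0852
position: [0.5237, -0.0131, 0.1554]
contact_force: [3.9, 0.5, -0.7]
finger_gap: 0.0393
grasp_force: 63.9
```

```bash
python3 -m handwheel '[[[-35,3,0],[0,0,0],1],[[-35,3,0],[0,0,0],1],[[-35,3,0],[0,0,0],1],[[-35,3,0],[0,0,0],1],[[-35,3,0],[0,0,0],1],[[-35,3,0],[0,0,0],1],[[-35,3,0],[0,0,0],1],[[-35,3,0],[0,0,0],1],[[-35,4,0],[0,0,0],1],[[-33,4,0],[0,0,0],1],[[0,0,0],[0,0,-0.125],1],[[0,0,0],[0,0,-0.125],1]]' 60|egrep 'pos|con|gap|grasp'
python3 -m handwheel '[[[0,0,0],[0,0,-0.125],1],[[0,0,0],[0,0,-0.125],1],[[0,0,0],[0,0,-0.125],1],[[0,0,0],[0,0,-0.125],1],[[0,0,0],[0,0,-0.125],1],[[0,0,0],[0,0,-0.125],1],[[0,0,0],[0,0,-0.125],1],[[0,0,0],[0,0,-0.125],1],[[0,0,0],[0,0,-0.125],1],[[0,0,0],[0,0,-0.125],1],[[0,0,0],[0,0,-0.05],1],[[0,0,0],[0,0,0],1]]' 60
```

```text
position: [0.5521, -0.363, 0.1489]
contact_force: [-0.5, -0.0, -3.0]
finger_gap: 0.039
grasp_force: 63.8
time_s: 41.97
position: [0.5523, -0.3608, 0.1491]
eef_rot: [[-1.0, 0.018, -0.0], [0.018, 1.0, 0.0], [0.0, 0.0, -1.0]]
contact_force: [-0.3, 0.4, -2.1]
finger_gap: 0.0391
grasp_force: 63.7
```

```bash
python3 -m handwheel '[[[-2,0,40],[0,0,0],1],[[0,0,40],[0,0,0],1],[[0,0,15],[0,0,0],1],[[0,0,4],[0,0,0],1],[[0,0,2],[0,0,0],1],[[0,0,0],[0,0,0],1]]' 60|egrep 'pos|con|gap|grasp'
python3 -m handwheel '[[[0,0,0],[0,0,0],-1],[[0,0,0],[0,0,0],-1],[[0,0,0],[0,0,0],-1],[[0,0,0],[0,0,0],-1],[[0,0,0],[0,0,0],-1],[[0,0,-40],[0,0,0],-1],[[0,0,-40],[0,0,0],-1],[[0,0,-40],[0,0,0],-1],[[0,0,0],[0,0,0.125],-1],[[0,0,0],[0,0,0.125],-1],[[0,0,0],[0,0,0.125],-1],[[0,0,0],[0,0,0.125],-1]]'|egrep 'pos|con|gap|grasp'
python3 -m handwheel '[[[0,0,0],[0,0,0.125],-1],[[0,0,0],[0,0,0.125],-1],[[0,0,0],[0,0,0.125],-1],[[0,0,0],[0,0,0.125],-1],[[0,0,0],[0,0,0.125],-1],[[0,0,0],[0,0,0.125],-1],[[0,0,0],[0,0,0.125],-1],[[0,0,0],[0,0,0.125],-1],[[0,0,0],[0,0,0.05],-1],[[0,0,0],[0,0,0],-1],[[0,0,0],[0,0,0],-1]]'
python3 - <<'E'
from h import *
f=grab_frame("wrist");im=f["image"]
for b in blobs(im,'green',200): print(np.round(rectplane(f,"wrist",b,.085)[0]),np.round(rectplane(f,"wrist",b,.085)[1]))
E
```

```text
position: [0.5545, -0.361, 0.0478]
contact_force: [0.8, -0.3, -1.9]
finger_gap: 0.0395
grasp_force: 63.7
position: [0.5546, -0.3611, 0.1682]
contact_force: [-0.3, 0.6, -0.3]
finger_gap: 0.0854
grasp_force: 0.0
time_s: 44.38
position: [0.5545, -0.361, 0.1677]
eef_rot: [[-0.002, 1.0, 0.0], [1.0, 0.002, -0.0], [-0.0, 0.0, -1.0]]
contact_force: [0.5, -0.1, 0.8]
finger_gap: 0.0851
grasp_force: 0.0
[ 727. -537.] [20. 40.]
[ 705. -441.] [46. 57.]
[ 432. -361.] [31. 28.]
[ 554. -361.] [29. 28.]
[ 491. -361.] [30. 28.]
[1093. -632.] [ 305. 1086.]
```

All three are in the crate. Now back to the wedge, looking on the way.

```bash
python3 -m handwheel '[[[40,4,-6],[0,0,0],-1],[[40,4,-6],[0,0,0],-1],[[40,4,-6],[0,0,0],-1],[[40,4,-6],[0,0,0],-1],[[40,4,-6],[0,0,0],-1],[[40,4,-6],[0,0,0],-1],[[40,4,-6],[0,0,0],-1],[[40,4,-6],[0,0,0],-1],[[40,4,0],[0,0,0],-1],[[40,4,0],[0,0,0],-1],[[40,0,0],[0,0,0],-1],[[0,0,0],[0,0,0],-1]]'|egrep pos
python3 -m handwheel '[[[40,0,0],[0,0,0],-1],[[20,0,0],[0,0,0],-1],[[0,0,0],[0,0,0],-1],[[0,0,0],[0,0,0],-1]]'|egrep pos
python3 - <<'E'
from h import *
f=grab_frame("wrist");im=f["image"]
cv2.imwrite("pics/w12.png",im[:,:,::-1])
for b in blobs(im,'wood',150):
    p=cv2.approxPolyDP(b,2,True)[:,0].astype(float); print(p.astype(int).tolist(),np.round(plane(f,"wrist",p[:,0],p[:,1],.028)[:,:2]*1000).astype(int).tolist())
E
```

```text
position: [0.5943, 0.0853, 0.2158]
position: [0.5943, 0.14, 0.2156]
[[60, 283], [43, 290], [49, 304], [43, 309], [53, 307], [57, 303], [50, 297], [50, 292], [54, 291], [59, 298]] [[146, -45], [78, -71], [80, -103], [47, -122], [90, -107], [110, -94], [94, -84], [101, -71], [116, -67], [124, -80]]
[[511, 197], [499, 197], [502, 198], [496, 201], [494, 199], [497, 198], [494, 198], [492, 202], [491, 199], [485, 198], [504, 193], [489, 197], [480, 196], [400, 215], [406, 216], [428, 210], [431, 212], [426, 213], [431, 214], [446, 210], [447, 213], [418, 220], [421, 221]] [[838, 113], [819, 113], [824, 112], [815, 108], [812, 110], [816, 112], [811, 112], [809, 106], [807, 110], [798, 112], [826, 118], [803, 113], [790, 114], [687, 91], [694, 89], [721, 97], [725, 94], [719, 93], [726, 92], [745, 96], [747, 93], [710, 84], [714, 83]]
[[306, 175], [307, 214], [314, 210], [325, 183], [323, 186], [319, 184], [315, 187], [311, 180], [307, 184]] [[579, 137], [580, 92], [588, 97], [600, 128], [597, 125], [593, 127], [589, 124], [584, 132], [580, 127]]
[[334, 88], [327, 91], [319, 104], [317, 120], [306, 125], [306, 136], [310, 137], [308, 140], [305, 138], [306, 160], [334, 161], [334, 133], [343, 132], [333, 128]] [[608, 231], [601, 228], [593, 214], [591, 197], [579, 192], [579, 180], [583, 179], [581, 176], [578, 178], [579, 154], [609, 153], [609, 183], [618, 184], [608, 188]]
[[445, 53], [430, 66], [424, 78], [423, 88], [425, 98], [433, 111], [458, 125], [450, 119], [442, 105], [441, 97], [436, 95], [439, 95], [439, 90], [437, 92], [435, 89], [438, 87], [438, 65]] [[731, 278], [713, 261], [706, 247], [705, 236], [708, 225], [718, 211], [750, 198], [739, 204], [729, 219], [727, 228], [721, 229], [725, 230], [724, 235], [722, 233], [720, 236], [723, 238], [723, 263]]
```

View pics/w12.png

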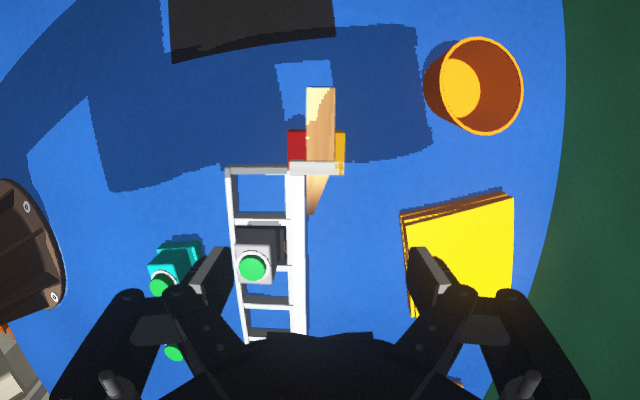

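The wrist view shows the wedge unmoved at (320,125) (x 579–609, tail at y 231), the keeper open, and the sound switch still in its bay at (253,265). I grip the tail.

```bash
python3 -m handwheel '[[[23,0,0],[0,0,0],-1],[[23,0,0],[0,0,0],-1],[[23,0,0],[0,0,0],-1],[[0,0,0],[0,0,0],-1],[[0,0,40],[0,0,0],-1],[[0,0,40],[0,0,0],-1],[[0,0,40],[0,0,0],-1],[[0,0,40],[0,0,0],-1],[[0,0,34],[0,0,0],-1],[[0,0,10],[0,0,0],-1],[[0,0,0],[0,0,0],-1],[[0,0,0],[0,0,0],-1]]'|egrep 'pos|con'
python3 -m handwheel '[[[0,0,0],[0,0,0],1],[[0,0,0],[0,0,0],1],[[0,0,0],[0,0,0],1],[[0,0,0],[0,0,0],1],[[0,0,0],[0,0,0],1],[[0,0,0],[0,0,0],1],[[0,0,0],[0,0,0],1],[[0,0,0],[0,0,0],1]]' 80|egrep 'pos|con|gap|grasp'
python3 -m handwheel '[[[5,0.5,-1],[0,0,0],1],[[8,0,0],[0,0,0],1],[[8,0,0],[0,0,0],1],[[8,0,0],[0,0,0],1],[[10,0,0],[0,0,0],1],[[0,0,0],[0,0,0],1]]' 80|egrep 'pos|con|gap|grasp'
```

```text
position: [0.5951, 0.2074, 0.0125]
contact_force: [-1.0, -0.5, 1.1]
position: [0.5948, 0.2081, 0.0119]
contact_force: [0.7, 0.7, 5.4]
finger_gap: 0.0284
grasp_force: 80.4
position: [0.5949, 0.2484, 0.0123]
contact_force: [-0.3, 9.0, -1.1]
finger_gap: 0.0282
grasp_force: 79.7
```

```bash
python3 -m handwheel '[[[12,0,0],[0,0,0],1],[[12,0,0],[0,0,0],1],[[12,0,0],[0,0,0],1],[[12,0,0],[0,0,0],1],[[12,0,0],[0,0,0],1],[[12,0,0],[0,0,0],1],[[15,0,0],[0,0,0],1],[[0,0,-30],[0,0,0],1],[[0,0,-30],[0,0,0],1],[[0,-35,0],[0,0,0],1],[[0,-35,0],[0,0,0],1],[[0,-35,0],[0,0,0],1]]' 80|egrep 'pos|con|gap|grasp'
python3 -m handwheel '[[[0,-35,0],[0,0,0],1],[[0,0,0],[0,0,-0.125],1],[[0,0,0],[0,0,-0.125],1],[[0,0,0],[0,0,-0.125],1],[[0,0,0],[0,0,-0.125],1],[[0,0,0],[0,0,-0.125],1],[[0,0,0],[0,0,-0.125],1],[[0,0,0],[0,0,-0.125],1],[[0,0,0],[0,0,-0.125],1],[[0,0,0],[0,0,-0.125],1],[[0,0,0],[0,0,-0.125],1],[[0,0,0],[0,0,-0.125],1]]' 80|egrep 'pos|con|gap|grasp'
python3 -m handwheel '[[[0,0,0],[0,0,-0.125],1],[[0,0,0],[0,0,-0.071],1],[[0,0,0],[0,0,0],1],[[0,0,0],[0,0,0],1]]' 80
python3 - <<'E'
from h import *
f=grab_frame("wrist");im=f["image"]
cv2.imwrite("pics/w13.png",im[:,:,::-1])
E
```

```text
position: [0.4888, 0.3339, 0.0729]
contact_force: [-0.5, -0.0, -1.9]
finger_gap: 0.0283
grasp_force: 79.7
position: [0.4546, 0.3341, 0.0724]
contact_force: [-0.8, -0.5, -0.7]
finger_gap: 0.0283
grasp_force: 79.8
time_s: 50.32
position: [0.4548, 0.334, 0.0725]
eef_rot: [[-1.0, 0.002, -0.0], [0.002, 1.0, -0.0], [0.0, -0.0, -1.0]]
contact_force: [0.0, -0.0, -0.9]
finger_gap: 0.0281
grasp_force: 79.8
```

View pics/w13.png

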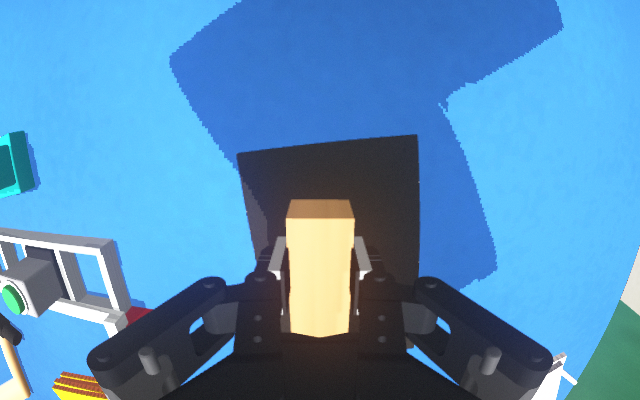

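The wrist view shows the wedge held over the middle of the mat (mat (240–420, 140–290)). I lower it and release.

```bash
python3 -m handwheel '[[[0,0,30],[0,0,0],1],[[0,0,20],[0,0,0],1],[[0,0,5],[0,0,0],1],[[0,0,2],[0,0,0],1],[[0,0,0],[0,0,0],1],[[0,0,0],[0,0,0],1]]' 80|egrep 'pos|con|gap|grasp'
python3 -m handwheel '[[[0,0,1.5],[0,0,0],1],[[0,0,0],[0,0,0],1],[[0,0,0],[0,0,0],-1],[[0,0,0],[0,0,0],-1],[[0,0,0],[0,0,0],-1],[[0,0,0],[0,0,0],-1],[[0,0,0],[0,0,0],-1],[[0,0,-20],[0,0,0],-1],[[0,0,-40],[0,0,0],-1],[[0,0,-40],[0,0,0],-1],[[0,0,-40],[0,0,0],-1],[[0,0,-40],[0,0,0],-1]]'|egrep 'pos|con|gap|grasp'
python3 -m handwheel '[[[-25,-4,-20],[0,0,0],-1],[[-25,-4,0],[0,0,0],-1],[[0,0,0],[0,0,0],-1],[[0,0,0],[0,0,0],-1],[[0,0,0],[0,0,0],-1]]'
python3 - <<'E'
from h import *
f=grab_frame("wrist");im=f["image"]
cv2.imwrite("pics/w14.png",im[:,:,::-1])
s=grab_frame("scene")
for b in blobs(s["image"],'red')+blobs(s["image"],'ear'):
    m=cv2.moments(b)
    if m['m00']<400: print(np.round([m['m10']/m['m00'],m['m01']/m['m00']],1),np.round(rectplane(s,"scene",b,.045)[0]))
for b in blobs(im,'wood',300): print(np.round(rectplane(f,"wrist",b,.03)[0]),np.round(rectplane(f,"wrist",b,.03)[1]))
h=cv2.cvtColor(im,cv2.COLOR_RGB2HSV)
for b in blobs(im,'ear',60): print("ear",np.round(rectplane(f,"wrist",b,.045)[0]),np.round(rectplane(f,"wrist",b,.045)[1]))
E
```

```text
position: [0.4555, 0.3343, 0.0164]
contact_force: [0.7, -0.2, -1.4]
finger_gap: 0.0277
grasp_force: 79.8
position: [0.4546, 0.3337, 0.196]
contact_force: [0.4, 0.2, -0.4]
finger_gap: 0.0852
grasp_force: 0.0
time_s: 52.28
position: [0.5043, 0.3256, 0.2136]
eef_rot: [[-1.0, 0.0, -0.001], [0.0, 1.0, -0.001], [0.001, -0.001, -1.0]]
contact_force: [-0.1, 0.1, -0.6]
finger_gap: 0.0852
grasp_force: 0.0
[375.3 244.1] [579. 181.]
[337.2  45.2] [ -119. -1041.]
[321.5 306.4] [743. 242.]
[364.6 250.2] [612. 185.]
[713. 241.] [40. 48.]
[590. 172.] [44. 22.]
[612. 786.] [147. 152.]
[499. 332.] [ 31. 140.]
ear [798.  67.] [74. 98.]
ear [718. -35.] [21. 45.]
ear [ 820. -404.] [ 45. 165.]
ear [589. 172.] [28. 59.]
ear [ 552. -220.] [25. 77.]
```

View pics/w14.png

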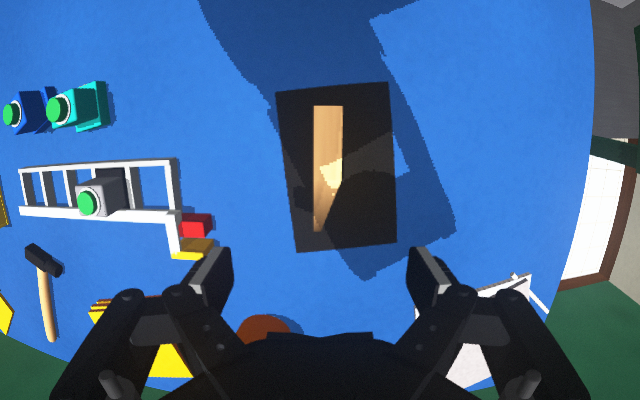

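The wrist view shows the wedge flat on the mat at (327,165). The ear is back at its starting pixel (365,250 in the scene view), so the keeper is shut. The sound switch stands in its bay at (90,200), and the robot is clear of everything.

```bash
python3 -c "
from rig import *
print(sign_off())"
```

```text
the job is handed in; nothing more can be done
None
```

The job is handed in (no verdict came back): the one sound switch stays pressed in its bay, the three soft ones stand in the crate, the keeper is shut and the wedge lies back on its mat.

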